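# Load a circuit board into a bake-out oven with a tipping boat

## Robot

A 6-joint arm with a two-finger parallel gripper is mounted at the origin on the work surface; the furniture and walls round the work are solid. World frame = base frame: x ahead of the robot, y to its left, z up, the work surface at z = 0. Lengths are in mm, angles in rad, forces in N, time in s.
With the tool pointing down it reaches from about 275 to 1000 mm from the base axis. Payload 8.4 kg.
Tool frame: the origin (TCP) lies at the very end of the fingers, on their centre line; the grasp point (between the pads) lies 19 mm behind it; z points along the fingers, y is the direction in which the jaws open and shut (so a half turn about z gives the same grasp; the last joint's range is limited). The gripper opens to 85 mm and grips with 20 to 120 N. Pads are 22 mm wide; open, the fingers measure 114 mm over their backs; the gripper's body (76 mm by 85 mm) begins 54 mm behind the grasp point. The pads swing forward as they close: fully open they stand 13 mm farther back than shut.
Start: joints at [1.262, 0.353, 1.633, -0, 1.155, -0.002], TCP at [188.754, 595.818, 195.681] pointing down, gripper open.
Joint ranges: [-2.63, 2.63], [-0.92, 2.1], [0.06, 2.66], [-1.3, 4.44], [0, 2.69], [-3.02, 3.02]. Speed limits (rad/s): [2.22, 2.22, 2.79, 3.14, 3.14, 3.14].

## Interface

Orientations are given as [roll, pitch, yaw] about the fixed x, y, z axes, in that order (R = Rz(yaw) Ry(pitch) Rx(roll)).
In Python, from rig import sense, grab_frame, get_calibration, sign_off, boxes_of, trace gives the robot as it stands.
- The arm moves only by the tool servo_tool, never from a script. Its argument "rows" is a list of rows, each a list of 3 entries, a list of its own where there are three numbers: the finger opening in mm, from 0 to 85.4, then the shift along the tool's x, y, z in mm, then the turn, a rotation vector about the tool's x, y, z in degrees. A call has 1 to 8 rows; each row shifts and turns the commanded pose from where the row before left it, along the tool's axes as they then stand; what a row does not reach is not made up. A row lasts 1/8 s, in which the tool goes at most 62.5 mm and 10.7 degrees, less where a joint would pass 70% of its speed; a pose out of reach is approached as far as the arm can. A call is refused whole if a number of a shift passes 62.5 or a number of a turn 10.7, either way. A call with a gripper value outside its range is refused whole. The fingers move at their own pace and stop on an object; "force" is the grip in N (left out, the last holds). Time passes only in rows, so rows that do not move let the fingers close. It gives the time, the measured TCP pose, the force and the opening at its end, in the units of the state.
- sense(): the state, without advancing time (a new reading comes with each control period).
- grab_frame(name): name is "side" or "top" or "wrist"; returns the picture (400x640x3 uint8, blue, green, red); there is no depth.
- get_calibration(name): a dict with "intrinsics" (3x3 intrinsics, pixels), "k1" (the pictures are not rectified: a ray, as slopes to the right and down, at radius r is drawn at 1 + k1 r^2 times it, then the intrinsics apply), "world_to_cam" (4x4, takes a point from world to camera coordinates). Camera axes: x right, y down, z forward; pixel columns grow to the right and rows downward; lengths in mm; the calibration is good to about 2 mm. A picture is of the moment at which its call begins: read the wrist's pose just before it. get_calibration takes no time and is no camera call; for the wrist camera it gives the pose at the moment of the call.
- sign_off(): hands the job in, once; it reports no verdict.
Trained networks look in the newest picture that a camera, given by its name, has taken for a name from the list of things; names that differ only in an ending like _2 or _b are one class to them, and where a whole thing is asked for, a point or a joint stands for the part that bears it (a point fixed in the world has none). Each returns a list of dicts, best first, with "conf" (0 to 1); they miss things now and then, are a little off and sometimes report something else, mostly with a low value. They report only what shows in the picture. A call takes as long as a camera call. They do not tell look-alikes from the thing itself.
- boxes_of(camera, thing): "centre" ([x, y, z] in mm, in the coordinates of the camera as it stood for that picture, good to about 4 mm: the middle of the surface that is visible of it).
- trace(camera, thing): "mask" (400x640 bool, what is visible of it).
The state is a dict: "clock": time; "qpos": joint angles; "qvel": joint speeds; "joint_efforts": joint torques, N m; "eef_pos": TCP position; "tcp_rot": TCP orientation; "contact_force": force on the tool from outside, world axes, zero at the start; "wrist_torque": the same for the moment, N m; "opening": opening from 0.0 (shut) to 1.0 (fully open).
Only numpy, scipy, OpenCV 4.12 (cv2) and the standard library are available. Lean on these libraries where they do the work, as an engineer would, in place of code of your own. Each camera call takes 0.05 s, during which the arm holds its last target. There are 200 camera calls.

## Task

Load the small circuit board into the hot bake-out oven: take the steel boat in which it lies by the grip, lower it level through the slot in the oven's cover, tip it nose down inside so that the board slides out onto the oven floor, then level it and lift it out again, never letting the boat touch the cover or its shutter. Set the empty boat back upright in its rest, let go, and then push the shutter over the slot until it meets its stop. Leave the other things on the bench as they are.

Things in the scene. Friction and masses are not known exactly. Their poses are not given: they have to be found in the camera images.
- boat: Steel boat, 0.10 to 0.16 kg: open scoop 75 mm long (x -41 nose to +34 back wall), 24 mm wide, walls 14 mm high. At the back wall a flat stem (5 mm in x, 14 mm in y, at x +31.5) stands up to a black block grip; top 171 mm above the underside. Origin: centre of the underside. x runs from nose to back (nose at -x), z up the stem. It starts level in its rest, nose roughly to the robot's right.
- boat_bed (a point): Point on the boat's floor (x 0, 3 mm above its underside), near the board's start. The floor is slippery; its last 19 mm at the nose rise by 6 degrees and the nose is open in front, so the board slides out when the nose is tipped down past about 25 degrees (35 to 40 is sure).
- boat_grip (a point): Centre of the boat's black block grip: 22 mm (x) by 14 mm (y) by 62 mm tall, 109 to 171 mm above the boat's underside; this point at x +31.5, z +140 mm in the boat's frame. Axes as the boat's.
- board: Small green circuit board with a pin header, 35 by 15 by 4 mm, 11 to 19 g, lying loose in the boat, long side along the boat. Origin: centre of its underside; its y axis is its long side, z up.
- rest: Plain aluminium rest fixed to the bench, 104 (x) by 54 mm (y); floor 6 mm and rim 12 mm above the bench; inside the rim 90 by 40 mm. Origin: centre of its underside. The boat stands on its floor along the rest's x axis, origins together in plan within a few mm. Between robot and rest stands a monitor, top 310 mm up, from x 0.11 to 0.57 m, y -0.10 to -0.04 m: go round its far end or over it.
- oven: Grey bench bake-out oven fixed to the bench, 160 mm (x) by 150 mm (y); an open chamber, inside 150 by 140 mm, floor 16 mm above the bench, under a flat cover. Origin: centre of its underside at bench height; the control panel is on the +y face (roughly towards the robot), -x points roughly to the robot's right, z up. A tall post stands beyond it, from x 0.56 m, y 0.28 m on: keep clear of it.
- cover: The oven's flat aluminium cover plate, 5 mm thick, its top 124 mm above the bench, with one slot 100 mm long (oven x) by 40 mm wide (oven y), centred at x 0, y -30 mm in the oven's frame. Two guide rails along y at x +-60 mm, 8 mm high, carry the shutter. Origin: centre of its underside; axes as the oven's.
- slot (a point): Centre of the slot, at the level of the cover's top face (124 mm above the bench); axes as the oven's: slot length along x, width along y.
- shutter_knob (a point): Centre of the top of the shutter's black round knob (20 mm across at the top, 12 mm at its neck, 26 mm tall on the 3 mm shutter plate: top 153.5 mm above the bench). It moves with the shutter.
- shutter (a joint): Sliding shutter plate (114 mm along x, 54 mm along y) on the cover: 0 = fully open, slot quite clear; 0.063 m = closed over the slot, at its stop. It slides to the oven's -y (away from the panel) as the value grows, stays where it is left, and takes about 2 N to push.
- spool: Bystander: white spool of solder, 56 mm across, 36 mm high. Origin: centre of the underside.
- jar: Bystander: small screw jar with black lid, 43 mm across, 46 mm high. Origin: centre of the underside.
- flux: Bystander: small amber dropper bottle with white cap, 36 mm across, 92 mm high. Origin: centre of the underside.
There are look-alikes about, which are no part of the job. Of the things like the boat, leave any that is yellow; of the rest the larger one is meant.

How it is judged (in metres and radians):
On the way, in this order (a step that is already met when the one before it is completed fails the run):
1. the boat is level inside the oven, below the cover, with the board still lying in it (z of boat_bed in the frame of oven below 0.098 m and x of boat_bed in the frame of oven between -0.07 and 0.07 m and y of boat_bed in the frame of oven between -0.06 and 0 m and angle between boat's own z axis and vertical below 0.2 rad and distance between board and boat_bed below 0.03 m), for 0.05 s.
2. the boat is tipped inside the oven, with the board inside the oven too (z of each of boat_bed, board in the frame of oven below 0.105 m and angle between boat's own z axis and vertical above 0.22 rad and x of board in the frame of oven between -0.078 and 0.078 m and y of board in the frame of oven between -0.073 and 0.073 m), for 0.05 s.
3. the boat is lifted out above the cover and the board stays in the oven (z of boat_bed in the frame of oven above 0.128 m and z of board in the frame of oven below 0.07 m and x of board in the frame of oven between -0.078 and 0.078 m and y of board in the frame of oven between -0.073 and 0.073 m), for 0.05 s.
4. the boat stands upright in its rest, let go (horizontal distance between boat and rest below 0.02 m and z of boat in the frame of rest below 0.009 m and angle between boat's own z axis and vertical below 0.08 rad and contact force between boat and the fingers below 0.1 N), for 0.2 s.
5. the shutter is pushed shut to its stop (value of joint shutter above 0.06 m), for 0.05 s.
At the end, for the whole second after the job is handed in: The board lies at rest in the oven chamber (below 70 mm above the bench); the empty boat stands upright (within 0.08 rad) and at rest on the floor of its rest, inside the rim (origins within 20 mm in plan); the shutter is shut to within 3 mm of its stop (joint above 0.060 m) (z of board in the frame of oven below 0.07 m and x of board in the frame of oven between -0.078 and 0.078 m and y of board in the frame of oven between -0.073 and 0.073 m and horizontal distance between boat and rest below 0.02 m and z of boat in the frame of rest below 0.009 m and angle between boat's own z axis and vertical below 0.08 rad and linear speed of each of boat, board below 0.02 m/s and value of joint shutter above 0.06 m); the robot touches nothing.
It fails at once if the boat touches the cover or its shutter (over 0.5 N) (contact force between boat and cover above 0.5 N).
It fails at once if a bystander is shifted by more than 25 mm (distance of any of spool, jar, flux from where it was at the start of the episode above 0.025 m).
It also fails if it takes over 72 s, if anything falls off the work surface, if the arm or the gripper's body presses on something with over 40 N, if the wrist force passes 120 N, or if a joint passes its speed limit or range.

## Working session

There is one attempt and no reset: what is moved stays moved. The work goes in short steps, Python scripts to look and compute and a tool call to move; the robot and the scene stay as the last step left them, time stands still between calls to the robot, and variables do not carry over. Pictures are saved under pics/ and viewed, about 8 in all and at most 12, crops included, and the job is handed in when it is done.

Besides the shell and the picture viewer there is one more tool, called after "Call:" as name(argument=value, ...) on one line, values as JSON. servo_tool: Moves the arm, as the interface text tells. Its arguments: {"type":"object","properties":{"rows":{"type":"array","items":{"type":"array"}},"force":{"type":"number"}},"required":["rows"]}

```bash
mkdir -p pics; ls; cat > h.py <<'E'
import numpy as np, cv2
from rig import *
from scipy.spatial.transform import Rotation as R
np.set_printoptions(precision=1,suppress=True)
def w(cam,p):
    T=np.array(get_calibration(cam)["world_to_cam"]); return np.linalg.inv(T)[:3]@np.r_[p,1]
def px(cam,P):
    c=get_calibration(cam);K=np.array(c["intrinsics"]);T=np.array(c["world_to_cam"])
    q=T[:3]@np.r_[P,1]; s=q[:2]/q[2]; s=s*(1+c["k1"]*(s@s)); return K[:2,:2]@s+K[:2,2]
def ray(cam,uv,z):
    c=get_calibration(cam);K=np.array(c["intrinsics"]);T=np.linalg.inv(np.array(c["world_to_cam"]))
    d=np.linalg.solve(K,np.r_[uv,1])[:2]; s=d.copy()
    for _ in range(20): s=d/(1+c["k1"]*(s@s))
    v=T[:3,:3]@np.r_[s,1]; o=T[:3,3]; return o+v*(z-o[2])/v[2]
E
python3 - <<'E'
from h import *
s=sense();print(s)
for c in ["side","top"]:
    cv2.imwrite(f"pics/{c}0.png",grab_frame(c))
    for t in ["boat","boat_grip","rest","oven","slot","shutter_knob","shutter","cover","spool","jar","flux","board"]:
        try:
            print(c,t,[(round(b["conf"],2),w(c,b["centre"]),px(c,w(c,b["centre"]))) for b in boxes_of(c,t)[:3]])
        except Exception as e: print(c,t,e)
E
```

```text
pics
{'clock': 0.0, 'qpos': array([ 1.3,  0.4,  1.6,  0. ,  1.2, -0. ]), 'qvel': array([ 0., -0., -0., -0.,  0., -0.]), 'joint_efforts': array([  0. , -60.5, -34.2,   0. ,   0. ,   0. ]), 'eef_pos': array([188.6, 595.3, 194.9]), 'tcp_rot': array([-3.1, -0. ,  2.8]), 'contact_force': array([ 0.6,  0.1, -0.4]), 'wrist_torque': array([-0. ,  0.1,  0. ]), 'opening': 1.0013392759080246}
side boat [(0.75, array([671.3, -14.6,  57.3]), array([345.3, 223.5])), (0.67, array([816. , 215.2,  63.2]), array([380.6, 159.2])), (0.66, array([674.3, 109.9,  33.3]), array([336. , 196.6]))]
side boat_grip [(0.75, array([821.1, 219.2,  62.3]), array([382. , 158.6])), (0.67, array([673.5, 113.7,  35.5]), array([335.4, 195. ])), (0.59, array([670.7, -16.9,  53.6]), array([345.1, 225.4]))]
side rest []
side oven [(0.64, array([471.4, 252.8, 132.6]), array([250.1, 138. ]))]
side slot [(0.5, array([463.6, 255. , 130.5]), array([247.1, 138.5]))]
side shutter_knob []
side shutter [(0.69, array([471.1, 251.6, 135.1]), array([249.9, 137.4]))]
side cover [(0.76, array([468.3, 257.3, 130.7]), array([248.9, 137.8])
[... 590 characters left out ...]
,  13.5]), array([249., 139.]))]
top rest [(0.67, array([664.1, -50.5,  10.9]), array([346. , 194.5]))]
top oven [(0.94, array([480.7, 193.4, 125.8]), array([249.8, 257.4]))]
top slot [(0.81, array([483. , 197.8, 125.7]), array([248.1, 256.4]))]
top shutter_knob []
top shutter [(0.62, array([454.3, 192.3, 129.1]), array([249.6, 268.4]))]
top cover [(0.9, array([468.2, 190.8, 128.9]), array([250.5, 262.6]))]
top spool [(0.9, array([ 529. , -175.5,   34.4]), array([392.1, 243.2]))]
top jar [(0.62, array([648. , 225.6,  49.4]), array([245.3, 195.2]))]
top flux [(0.46, array([ 464.7, -157.8,   67.2]), array([388. , 267.1]))]
top board [(0.64, array([675.3, -34.1,  11.2]), array([340.2, 190.4]))]
```

View pics/side0.png

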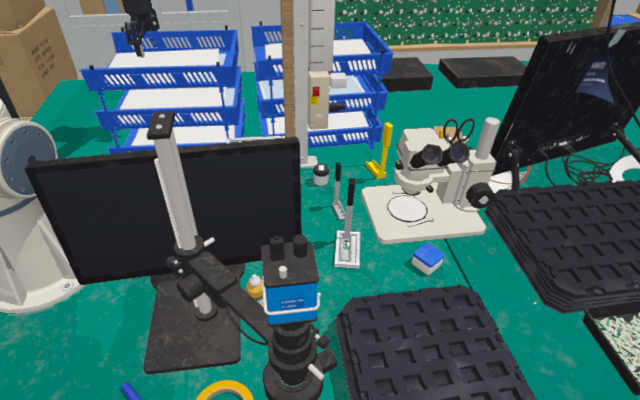

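View pics/top0.png

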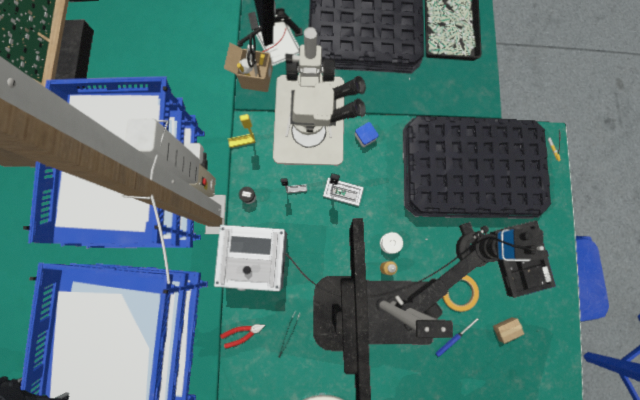

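The side view shows the target boat with its green board in the white rest at about (347,250). The small boat is at (338,195) and the yellow one at (382,155). In the top view the oven is at (250,258), with its slot at (250,245). First I'll rise, then move in clear of the post.

```bash
cat >> h.py <<'E'
def plan(targets,step=55,rs=10,z0=None):
    """targets: list of (pos, rpy rad); prints rows (shift | turn deg) in tool axes from the measured pose"""
    s=sense(); p=np.array(s["eef_pos"]); r=R.from_euler("xyz",s["tcp_rot"])
    for P,e in targets:
        P=np.array(P,float); q=R.from_euler("xyz",e); rv=(r.inv()*q).as_rotvec(degrees=True)
        n=max(1,int(np.ceil(max(np.linalg.norm(P-p)/step,np.linalg.norm(rv)/rs))))
        a=p;ra=r
        print("--",n)
        for i in range(n):
            b=p+(P-p)*(i+1)/n; rb=r*R.from_rotvec(rv*(i+1)/n,degrees=True)
            print(np.round(ra.inv().apply(b-a),1).tolist(),np.round((ra.inv()*rb).as_rotvec(degrees=True),2).tolist()); a=b;ra=rb
        p=P;r=q
E
python3 - <<'E'
from h import *
s=sense();print(s["tcp_rot"].tolist() if hasattr(s["tcp_rot"],"tolist") else s["tcp_rot"])
plan([([189,595,400],s["tcp_rot"]),([460,170,420],[np.pi,0,np.pi/2])])
c=get_calibration("wrist");T=np.linalg.inv(np.array(c["world_to_cam"]));print(T,c["intrinsics"],c["k1"])
m={t:trace("top",t) for t in ["oven","rest","cover","slot"]}
for t in m:
    for d in m[t][:2]:
        k=np.argwhere(d["mask"])[:,::-1].astype(np.float32)
        bx=cv2.boxPoints(cv2.minAreaRect(k)); z={"oven":124,"rest":12}.get(t,124)
        print(t,round(d["conf"],2),len(k)); print(np.array([ray("top",u,z) for u in bx]))
E
```

```text
[-3.1415793123331763, 1.2854543461671142e-05, 2.834797271242838]
-- 4
[-0.1, -0.2, -51.1] [0.0, 0.0, 0.0]
[-0.1, -0.2, -51.1] [0.0, 0.0, 0.0]
[-0.1, -0.2, -51.1] [0.0, 0.0, 0.0]
[-0.1, -0.2, -51.1] [0.0, 0.0, 0.0]
-- 10
[-38.7, -32.3, -2.0] [-0.0, 0.0, 7.24]
[-42.4, -27.2, -2.0] [-0.0, 0.0, 7.24]
[-45.5, -21.6, -2.0] [-0.0, 0.0, 7.24]
[-47.9, -15.7, -2.0] [-0.0, 0.0, 7.24]
[-49.5, -9.6, -2.0] [-0.0, 0.0, 7.24]
[-50.3, -3.2, -2.0] [-0.0, 0.0, 7.24]
[-50.3, 3.1, -2.0] [-0.0, 0.0, 7.24]
[-49.5, 9.4, -2.0] [-0.0, 0.0, 7.24]
[-47.9, 15.6, -2.0] [-0.0, 0.0, 7.24]
[-45.6, 21.5, -2.0] [-0.0, 0.0, 7.24]
[[  0.3   0.9   0.3 119.7]
 [  1.   -0.3  -0.1 618.1]
 [ -0.    0.3  -1.  373.1]
 [  0.    0.    0.    1. ]] [[344.7   0.  315.1]
 [  0.  344.7 196.2]
 [  0.    0.    1. ]] -0.043583271858518575
oven 0.84 4179
[[406.4 278.6 124. ]
 [560.  276.5 124. ]
 [552.3 104.2 124. ]
 [399.2 109.9 124. ]]
rest 0.65 338
[[655.3  15.5  12. ]
 [708.1   5.1  12. ]
 [687.9 -96.4  12. ]
 [635.3 -85.3  12. ]]
cover 0.67 3245
[[409.9 278.3 124. ]
 [561.6 274.4 124. ]
 [552.4 112.3 124. ]
 [401.3 119.6 124. ]]
slot 0.65 4334
[[407.4 281.2 124. ]
 [565.2 276.9 124. ]
 [554.8 102.4 124. ]
 [397.8 110.5 124. ]]
slot 0.41 176
[[653.4 227.  124. ]
 [654.3 191.6 124. ]
 [618.6 189.9 124. ]
 [617.7 225.  124. ]]
```

Call:
servo_tool(rows=[[85,[0,0,-55],[0,0,0]],[85,[0,0,-55],[0,0,0]],[85,[0,0,-55],[0,0,0]],[85,[0,0,-45],[0,0,0]],[85,[-38.7,-32.3,-2],[0,0,7.24]],[85,[-42.4,-27.2,-2],[0,0,7.24]],[85,[-45.5,-21.6,-2],[0,0,7.24]],[85,[-47.9,-15.7,-2],[0,0,7.24]]])

```text
clock: 2.5
eef_pos: [297.8, 424.5, 413.8]
tcp_rot: [3.141, 0.0, 2.326]
contact_force: [0.6, 0.4, 1.0]
opening: 0.996
```

Call:
servo_tool(rows=[[85,[-49.5,-9.6,-2],[0,0,7.24]],[85,[-50.3,-3.2,-2],[0,0,7.24]],[85,[-50.3,3.1,-2],[0,0,7.24]],[85,[-49.5,9.4,-2],[0,0,7.24]],[85,[-47.9,15.6,-2],[0,0,7.24]],[85,[-45.6,21.5,-2],[0,0,7.24]],[85,[0,0,0],[0,0,0]]])

```text
clock: 3.38
eef_pos: [461.0, 168.4, 425.8]
tcp_rot: [3.141, 0.001, 1.566]
contact_force: [-0.1, -0.2, -0.4]
opening: 0.994
```

```bash
python3 - <<'E'
from h import *
s=sense();print(s["clock"],s["eef_pos"],s["tcp_rot"],s["qpos"])
c="wrist";cv2.imwrite("pics/w1.png",grab_frame(c))
for t in ["slot","shutter_knob","cover","jar"]:
    print(c,t,[(round(b["conf"],2),w(c,b["centre"]),px(c,w(c,b["centre"]))) for b in boxes_of(c,t)[:2]])
print(px(c,[500,190,124]))
print(np.round(s["tcp_rot"],3))
plan([([660,20,380],[np.pi,0,np.radians(79)])])
E
```

```text
3.375 [461.  168.4 425.8] [3.1 0.  1.6] [ 0.3 -0.   1.6 -0.   1.6  0.4]
wrist slot [(0.61, array([478.5, 200.9, 124.7]), array([329.4, 126.6]))]
wrist shutter_knob [(0.76, array([449.8, 202.1, 127.8]), array([308.6, 126.4]))]
wrist cover [(0.93, array([467.7, 206.2, 121.7]), array([321.8, 123.2]))]
wrist jar [(0.82, array([648.6, 225.7,  43.5]), array([435.2, 107.6])), (0.53, array([657.8,  -9.4,   9.3]), array([421.4, 236.5]))]
[345.2 135.5]
[3.1 0.  1.6]
-- 5
[-30.5, 40.1, 9.1] [-0.0, -0.0, 2.23]
[-28.9, 41.2, 9.1] [-0.0, -0.0, 2.23]
[-27.3, 42.3, 9.1] [-0.0, -0.0, 2.23]
[-25.6, 43.4, 9.1] [-0.0, -0.0, 2.23]
[-23.9, 44.3, 9.1] [-0.0, -0.0, 2.23]
```

View pics/w1.png

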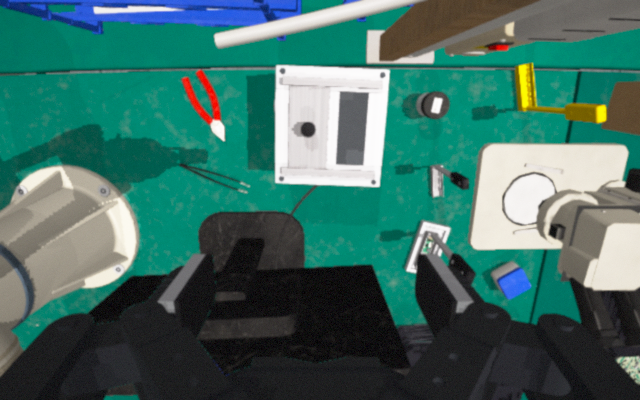

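The cover fills about (276–389, 66–187) in the wrist view, with the open slot at (337–366, 92–165) and the knob at (308,129). The boat's rest is at (428,248). I'll fit the slot and go over to the rest.

```bash
python3 - <<'E'
from h import *
c="wrist"; im=cv2.imread("pics/w1.png"); 
g=cv2.cvtColor(im,cv2.COLOR_BGR2GRAY)
m=np.zeros_like(g); m[80:175,328:375]=(g[80:175,328:375]<125)*255
n,l,st,ce=cv2.connectedComponentsWithStats(m); i=1+np.argmax(st[1:,4]); print(st[i],g[75:180:8,350],g[130,318:385:4])
def fit(mask,zz,L):
    k=max(cv2.findContours(mask,0,1)[0],key=cv2.contourArea)[:,0]
    W=np.array([ray(c,u.astype(float),zz)[:2] for u in k],np.float32)
    r=cv2.minAreaRect(W); b=cv2.boxPoints(r); print(L,r); print(b)
fit((l==i).astype(np.uint8),124,"slot")
d=trace(c,"cover")[0]; fit(d["mask"].astype(np.uint8),124,"cover")
print(sense()["eef_pos"])
E
```

```text
[ 337   92   31   72 1881] [251 233 201 103  95  98  95  95  94  97 111 114 228 242] [228 220 224 251 250 135  97  95  95  96  97  93 229 252 251 252 252]
slot ((508.385009765625, 199.12213134765625), (96.69639587402344, 36.28498458862305), 87.80725860595703)
[[488.4 151.5]
 [524.7 150.1]
 [528.4 246.7]
 [492.1 248.1]]
cover ((478.13128662109375, 199.75146484375), (160.6226348876953, 149.8584747314453), 87.81108856201172)
[[400.2 122.4]
 [549.9 116.6]
 [556.1 277.1]
 [406.3 282.9]]
[459.2 171.9 425.7]
```

Call:
servo_tool(rows=[[85,[-30.5,40.1,9.1],[0,0,2.2]],[85,[-29,41,9],[0,0,2.2]],[85,[-27,42,9],[0,0,2.2]],[85,[-25.5,43.5,9],[0,0,2.2]],[85,[-24,44,9],[0,0,2.2]],[85,[0,0,0],[0,0,0]]])

```text
clock: 4.42
eef_pos: [661.0, 18.1, 378.1]
tcp_rot: [-3.139, 0.001, 1.378]
contact_force: [0.8, 1.3, 0.5]
opening: 0.996
```

```bash
python3 - <<'E'
from h import *
s=sense();print(s["clock"],s["eef_pos"],np.degrees(s["tcp_rot"]))
c="wrist";im=grab_frame(c);cv2.imwrite("pics/w2.png",im)
for t in ["boat","boat_grip","board","rest"]:
    print(c,t,[(round(b["conf"],2),w(c,b["centre"]),px(c,w(c,b["centre"]))) for b in boxes_of(c,t)[:3]])
    for d in trace(c,t)[:3]:
        k=np.argwhere(d["mask"])[:,::-1].astype(np.float32); rr=cv2.minAreaRect(k)
        if t in("rest","boat_grip"):
            z=12 if t=="rest" else 177
            W=np.array([ray(c,u,z)[:2] for u in k],np.float32); print(len(k),rr,cv2.minAreaRect(W))
np.save("T2.npy",np.array(get_calibration(c)["world_to_cam"]))
v=cv2.resize(im[100:320,200:520],None,fx=2.4,fy=2.4,interpolation=2);cv2.imwrite("pics/w2c.png",v)
E
```

```text
4.425 [661.   18.1 378.1] [-179.9    0.1   79. ]
wrist boat [(0.81, array([675.8, 100.5,   0. ]), array([316.4,  87.8])), (0.71, array([677.7,  -3.2,  55.1]), array([331., 159.]))]
wrist boat_grip [(0.84, array([674.7, -10. ,  61.4]), array([329.8, 164.8])), (0.74, array([679.6, 100.4,   3.6]), array([318.8,  87.7])), (0.66, array([ 534.5, -168.6,   38.2]), array([263.9, 268.6]))]
777 ((331.5, 177.0), (44.0, 19.0), 90.0) ((673.6166381835938, -1.1141357421875), (51.4365119934082, 21.67646026611328), 79.48352813720703)
571 ((316.9693603515625, 86.84913635253906), (49.67548370361328, 12.342369079589844), 72.18110656738281) ((675.7360229492188, 98.46406555175781), (13.175948143005371, 50.86117172241211), 7.9702630043029785)
wrist board [(0.66, array([463.5, 174.7, 122.7]), array([131.5,  59.3])), (0.49, array([653.4, 207.1,  48.5]), array([285.1,  10.3]))]
wrist rest [(0.82, array([676.8, -27.2,  14.5]), array([331.5, 168.8]))]
1241 ((330.519287109375, 175.6848602294922), (33.63090515136719, 63.06558609008789), 3.5035314559936523) ((672.8980102539062, -39.994449615478516), (105.19318389892578, 54.89109802246094), 77.19145202636719)
```

View pics/w2c.png

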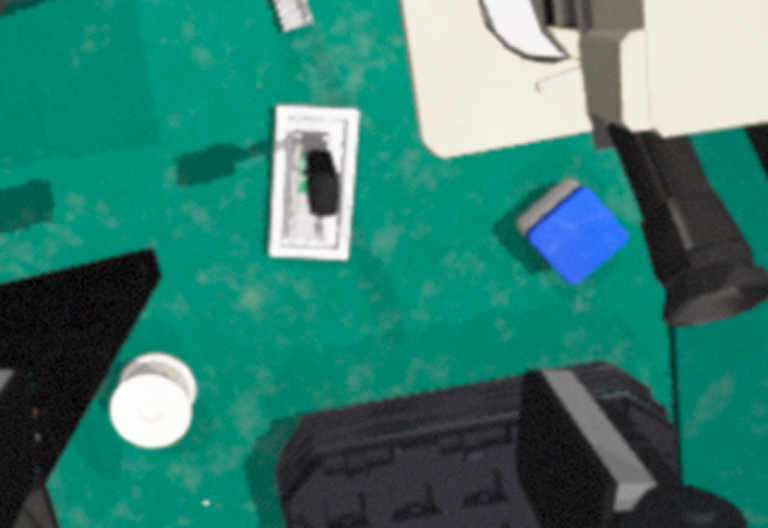

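The crop shows the rest at crop (315,182), with the black grip block at (322,185) and the green board beside it. I'll fit the block's silhouette to get the grip's position.

```bash
cat >> h.py <<'E'
def gripfit(im,cam,x0,box):
    from scipy.optimize import minimize
    g=im.max(axis=2).astype(int); x1,y1,x2,y2=box
    m=np.zeros(g.shape,np.uint8); m[y1:y2,x1:x2]=(g[y1:y2,x1:x2]<70)
    n,l,st,ce=cv2.connectedComponentsWithStats(m); i=1+np.argmax(st[1:,4]); m=(l==i).astype(np.float32); print("blob",st[i],ce[i])
    m=cv2.resize(m,None,fx=4,fy=4)
    def sil(v):
        a=v[2];c,s=np.cos(a),np.sin(a);P=[]
        for dx in(-11,11):
            for dy in(-7,7):
                for z in(115,177): P.append(px(cam,[v[0]+c*dx-s*dy,v[1]+s*dx+c*dy,z]))
        h=cv2.convexHull((np.array(P)*4+1.5).astype(np.float32)); o=np.zeros_like(m); cv2.fillConvexPoly(o,np.round(h*16).astype(np.int32),1,cv2.LINE_AA,4); return o
    f=lambda v:1-np.minimum(sil(v),m).sum()/np.maximum(sil(v),m).sum()
    S=np.array([x0]+[np.array(x0)+d for d in([8,0,0],[0,8,0],[0,0,.15])])
    r=minimize(f,x0,method="Nelder-Mead",options=dict(initial_simplex=S)); print("grip",r.x,np.degrees(r.x[2]),"IoU",1-r.fun); return r.x
E
python3 - <<'E'
from h import *
im=cv2.imread("pics/w2.png")
gripfit(im,"wrist",[678,-10,1.35],(315,150,350,200))
print(sense()["eef_pos"])
plan([([676,-11,260],[np.pi,0,np.radians(77.5)])])
E
```

```text
blob [327 163  14  26 278] [333.5 175.7]Traceback (most recent call last):
  File "<stdin>", line 3, in <module>
  File "h.py", line 41, in gripfit
    r=minimize(f,x0,method="Nelder-Mead",options=dict(initial_simplex=S)); print("grip",r.x,np.degrees(r.x[2]),"IoU",1-r.fun); return r.x
    res = _minimize_neldermead(fun, x0, args, callback, bounds=bounds,
                               **options)
    fsim[j] = func(sim[j])
              ~~~~^^^^^^^^
    fx = function(np.copy(x), *(wrapper_args + args))
  File "h.py", line 39, in <lambda>
    f=lambda v:1-np.minimum(sil(v),m).sum()/np.maximum(sil(v),m).sum()
                                                       ~~~^^^
  File "h.py", line 37, in sil
    for z in(115,177): P.append(px(cam,[v[0]+c*dx-s*dy,v[1]+s*dx+c*dy,z]))
                                ~~^^^^^^^^^^^^^^^^^^^^^^^^^^^^^^^^^^^^^^^
  File "h.py", line 8, in px
    c=get_calibration(cam);K=np.array(c["intrinsics"]);T=np.array(c["world_to_cam"])
ValueError: time passes only in moves, steps and waits
```

```bash
sed -i 's/^from rig import \*/from rig import *\nimport functools, rig\nget_calibration=functools.lru_cache(None)(rig.get_calibration)/' h.py
sed -i 's/,cv2.LINE_AA,4); return o/,8,4); return o/' h.py
python3 - <<'E'
from h import *
im=cv2.imread("pics/w2.png")
gripfit(im,"wrist",[678,-10,1.35],(315,150,350,200))
print(sense()["eef_pos"])
plan([([676,-11,260],[np.pi,0,np.radians(77.5)])])
E
```

```text
blob [327 163  14  26 278] [333.5 175.7]
grip [676.4  -5.1   1.5] 88.06971171227903 IoU 0.7665355801582336
[659.4  19.7 381.3]
-- 3
[-9.0, 7.3, 40.4] [0.02, -0.0, 0.53]
[-8.9, 7.4, 40.4] [0.02, -0.0, 0.53]
[-8.9, 7.5, 40.4] [0.02, -0.0, 0.53]
```

```bash
cat > log.py <<'E'
# rows sent: (shift, turn deg)
L=[([0,0,-55],0)]*3+[([0,0,-45],0),([-38.7,-32.3,-2],7.24),([-42.4,-27.2,-2],7.24),([-45.5,-21.6,-2],7.24),([-47.9,-15.7,-2],7.24),
([-49.5,-9.6,-2],7.24),([-50.3,-3.2,-2],7.24),([-50.3,3.1,-2],7.24),([-49.5,9.4,-2],7.24),([-47.9,15.6,-2],7.24),([-45.6,21.5,-2],7.24),
([-30.5,40.1,9.1],2.2),([-29,41,9],2.2),([-27,42,9],2.2),([-25.5,43.5,9],2.2),([-24,44,9],2.2)]
E
python3 - <<'E'
from h import *; from log import L
p=np.array([188.754,595.818,195.681]); r=R.from_euler("xyz",[np.pi,0,2.8348])
for s,t in L:
    p=p+r.apply(s); r=r*R.from_rotvec([0,0,t],degrees=True)
print("cmd",p,np.degrees(r.as_euler("xyz")))
a=[];q=[]
for i in range(8):
    grab_frame("wrist"); s=sense(); a.append(np.r_[s["eef_pos"],np.degrees(s["tcp_rot"])]); q.append(np.array(rig.get_calibration("wrist")["world_to_cam"])[:3,3])
a=np.array(a);np.set_printoptions(precision=3,suppress=True);print(a,a.mean(0),np.array(q))
E
```

```text
cmd [659.7  19.  380.6] [180.   0.  79.]
[[ 659.404   19.538  381.173  179.957   -0.011   79.065]
 [ 659.445   19.37   381.015  179.968   -0.006   79.052]
 [ 659.505   19.253  380.931  179.973   -0.004   79.042]
 [ 659.577   19.162  380.832  179.979   -0.003   79.035]
 [ 659.602   19.115  380.683  179.992   -0.003   79.029]
 [ 659.593   19.059  380.617  180.       0.      79.023]
 [ 659.61    19.032  380.597 -179.998   -0.001   79.022]
 [ 659.654   18.99   380.598  179.999   -0.001   79.017]] [659.549  19.19  380.806 134.984  -0.004  79.036] [[-643.303   48.559  597.356]
 [-643.295   48.552  597.336]
 [-643.282   48.548  597.32 ]
 [-643.269   48.544  597.308]
 [-643.257   48.543  597.3  ]
 [-643.248   48.542  597.293]
 [-643.242   48.542  597.289]
 [-643.239   48.542  597.286]]
```

Call:
servo_tool(rows=[[85,[0,10,45],[0,0,0]],[85,[0,0,40],[0,0,0]],[85,[0,0,0],[0,0,0]],[85,[0,0,0],[0,0,0]]])

```text
clock: 5.78
eef_pos: [670.2, 17.1, 297.3]
tcp_rot: [3.14, -0.0, 1.379]
contact_force: [-0.0, -0.0, 0.4]
opening: 0.997
```

```bash
python3 - <<'E'
from h import *
c="wrist";s=sense();im=grab_frame(c);get_calibration(c);cv2.imwrite("pics/w3.png",im)
print(s["eef_pos"],np.degrees(s["tcp_rot"]))
d=trace(c,"rest")
if d:
    k=np.argwhere(d[0]["mask"])[:,::-1].astype(np.float32); print(k.min(0),k.max(0),cv2.minAreaRect(np.array([ray(c,u,12)[:2] for u in k],np.float32)))
for g in trace(c,"boat_grip")[:2]:
    k=np.argwhere(g["mask"])[:,::-1]; print("grip",g["conf"],k.min(0),k.max(0))
P=px(c,[678,-8,150]); print(P); x,y=P.astype(int)
gripfit(im,c,[678,-8,1.35],(x-35,y-40,x+35,y+40))
cv2.imwrite("pics/w3c.png",cv2.resize(im[y-60:y+60,x-80:x+80],None,fx=5,fy=5,interpolation=2)); print(x-80,y-60)
E
```

```text
[670.2  17.1 297.3] [179.9  -0.   79. ]
[305. 153.] [347. 226.] ((673.8510131835938, -40.70525360107422), (105.9384536743164, 56.31153106689453), 76.09591674804688)
grip 0.73 [294  56] [324 116]
grip 0.68 [313 164] [337 219]
[327.4 195.6]
blob [321 178  15  35 451] [327.7 195.5]
grip [678.2  -5.9   1.4] 82.68197381343435 IoU 0.7603182792663574
247 135
```

View pics/w3c.png

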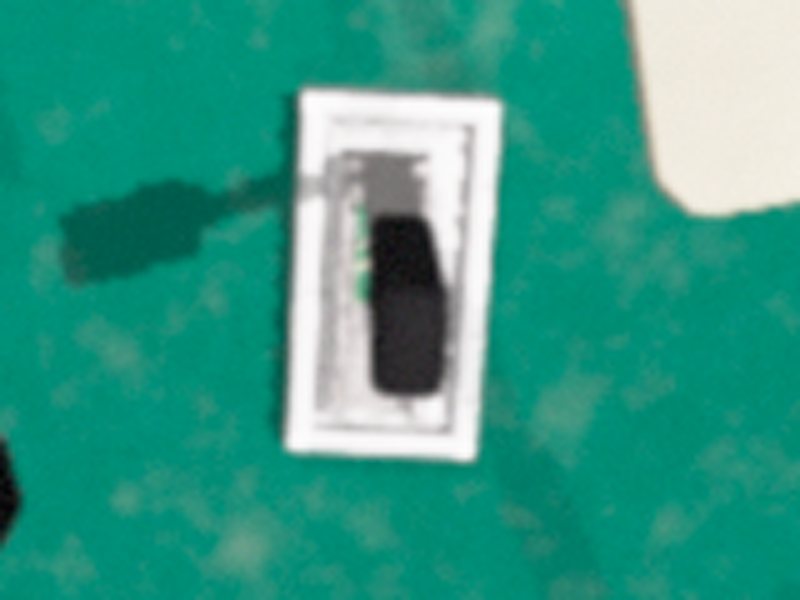

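The grip's top face shows at crop (372–446, 285–393), which is full-frame pixels (321–336, 192–214). The green board can be seen beside it.

```bash
python3 - <<'E'
from h import *
c="wrist"
q=np.array([ray(c,np.array(u)/5+[247,135],177)[:2] for u in [(373,284),(446,291),(441,394),(371,394)]]);print(q,q.mean(0))
q=np.array([ray(c,np.array(u)/5+[247,135],12)[:2] for u in [(298,88),(502,100),(478,462),(285,450)]]);print(q,q.mean(0))
print(np.degrees(np.arctan2(*(q[1]+q[0]-q[2]-q[3])[::-1])))
E
```

```text
[[673.9   4.6]
 [686.6   0.8]
 [682.3 -18.4]
 [669.7 -15.9]] [678.1  -7.2]
[[ 658.8   16.1]
 [ 712.5    2.4]
 [ 688.5 -100.1]
 [ 634.6  -85.8]] [673.6 -41.8]
76.71389947278622
```

Call:
servo_tool(rows=[[85,[-22.2,13,15],[0,0,0]],[85,[0,0,0],[0,0,1.5]],[85,[0,0,50],[0,0,0]],[85,[0,0,50],[0,0,0]],[85,[0,0,35],[0,0,0]],[85,[0,0,15.6],[0,0,0]],[85,[0,0,0],[0,0,0]]])

```text
clock: 6.8
eef_pos: [677.8, -7.3, 129.6]
tcp_rot: [-3.14, 0.0, 1.352]
contact_force: [0.7, 0.2, -0.4]
opening: 0.998
```

Call:
servo_tool(rows=[[0,[0,0,0],[0,0,0]],[0,[0,0,0],[0,0,0]],[0,[0,0,0],[0,0,0]],[0,[0,0,0],[0,0,0]],[0,[0,0,0],[0,0,0]],[0,[0,0,0],[0,0,0]]], force=70)

```text
clock: 7.55
eef_pos: [678.6, -7.0, 130.8]
tcp_rot: [3.14, -0.0, 1.353]
contact_force: [-0.5, 0.5, 5.7]
opening: 0.135
```

Call:
servo_tool(rows=[[0,[0,0,-4],[0,0,0]],[0,[0,0,-10],[0,0,0]],[0,[0,0,-16],[0,0,0]],[0,[0,0,-10],[0,0,0]],[0,[0,0,0],[0,0,0]]])

```text
clock: 8.18
eef_pos: [678.8, -7.2, 171.5]
tcp_rot: [3.139, -0.0, 1.353]
contact_force: [-0.5, 0.3, -1.6]
opening: 0.138
```

```bash
python3 - <<'E'
from h import *
s=sense();print(s["clock"],s["eef_pos"],s["contact_force"],s["opening"])
a=grab_frame("side");b=grab_frame("top")
v=np.hstack([cv2.resize(a[150:290,290:420],(520,560),interpolation=2),cv2.resize(b[150:230,300:380],(280,560),interpolation=2)[:,:280]])
cv2.imwrite("pics/s4.png",v)
E
```

```text
8.175 [678.8  -7.2 171.5] [-0.5  0.3 -1.6] 0.1381411355980082
```

View pics/s4.png

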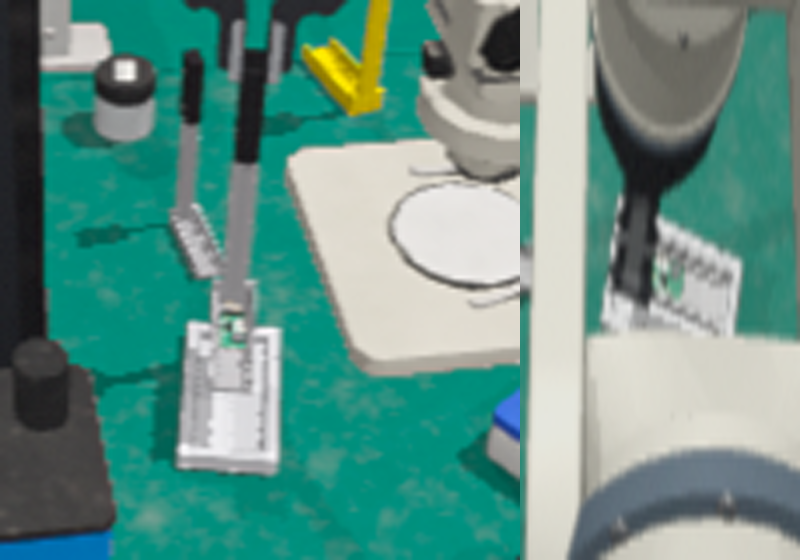

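The boat hangs free and level in the fingers, clear of the rest, with the green board in it at (233,325). I'll write a smooth row generator that works from the commanded pose.

```bash
cat >> h.py <<'E'
def rows(p0,y0,p1,y1,n,g=0):
    """min-jerk rows from commanded (pos,yaw deg) tool down"""
    p0,p1=np.array(p0,float),np.array(p1,float); u=np.arange(n+1)/n; f=10*u**3-15*u**4+6*u**5
    out=[]
    for a,b in zip(f[:-1],f[1:]):
        y=np.radians(y0+(y1-y0)*a); d=(p1-p0)*(b-a)
        out.append([g,[round(float(v),1) for v in(np.cos(y)*d[0]+np.sin(y)*d[1],np.sin(y)*d[0]-np.cos(y)*d[1],-d[2])],[0,0,round(float(-(y1-y0)*(b-a)),1)]])
    p,y=p0.copy(),y0
    for o in out:
        a=np.radians(y); s=o[1]; p=p+[np.cos(a)*s[0]+np.sin(a)*s[1],np.sin(a)*s[0]-np.cos(a)*s[1],-s[2]]; y-=o[2][2]
    print("".join(str(o)+", " for o in out).replace("0.0","0")); print("cmd end",p,y)
E
python3 - <<'E'
from h import *
rows([678,-7.2,310],77.5,[500,140,310],87.8,16)
E
```

```text
[0, [0.2, -0.5, -0], [0, 0, -0]], [0, [1.5, -2.8, -0], [0, 0, -0.1]], [0, [3.5, -6.7, -0], [0, 0, -0.3]], [0, [5.9, -11.2, -0], [0, 0, -0.6]], [0, [8.3, -15.6, -0], [0, 0, -0.8]], [0, [10.6, -19.2, -0], [0, 0, -1.0]], [0, [12.5, -21.8, -0], [0, 0, -1.1]], [0, [13.8, -23.0, -0], [0, 0, -1.2]], [0, [14.3, -22.7, -0], [0, 0, -1.2]], [0, [13.8, -21.0, -0], [0, 0, -1.1]], [0, [12.5, -18.1, -0], [0, 0, -1.0]], [0, [10.3, -14.4, -0], [0, 0, -0.8]], [0, [7.5, -10.2, -0], [0, 0, -0.6]], [0, [4.5, -6.0, -0], [0, 0, -0.3]], [0, [1.9, -2.5, -0], [0, 0, -0.1]], [0, [0.3, -0.4, -0], [0, 0, -0]], 
cmd end [500.1 140.1 310. ] 87.69999999999996
```

Call:
servo_tool(rows=[[0,[0,0,-8],[0,0,0]],[0,[0,0,-16],[0,0,0]],[0,[0,0,-24],[0,0,0]],[0,[0,0,-30],[0,0,0]],[0,[0,0,-28],[0,0,0]],[0,[0,0,-20],[0,0,0]],[0,[0,0,-10],[0,0,0]],[0,[0,0,-4],[0,0,0]]])

```text
clock: 9.28
eef_pos: [678.0, -7.1, 310.2]
tcp_rot: [3.142, -0.0, 1.353]
contact_force: [0.5, 0.9, -2.1]
opening: 0.142
```

Call:
servo_tool(rows=[[0,[1.7,-3.3,0],[0,0,-0.1]],[0,[3.5,-6.7,0],[0,0,-0.3]],[0,[5.9,-11.2,0],[0,0,-0.6]],[0,[8.3,-15.6,0],[0,0,-0.8]],[0,[10.6,-19.2,0],[0,0,-1.0]],[0,[12.5,-21.8,0],[0,0,-1.1]],[0,[13.8,-23.0,0],[0,0,-1.2]],[0,[14.3,-22.7,0],[0,0,-1.2]]])

```text
clock: 10.28
eef_pos: [566.6, 84.8, 310.2]
tcp_rot: [3.141, -0.0, 1.465]
contact_force: [0.8, -0.2, -2.0]
opening: 0.135
```

Call:
servo_tool(rows=[[0,[13.8,-21.0,0],[0,0,-1.1]],[0,[12.5,-18.1,0],[0,0,-1.0]],[0,[10.3,-14.4,0],[0,0,-0.8]],[0,[7.5,-10.2,0],[0,0,-0.6]],[0,[4.5,-6.0,0],[0,0,-0.3]],[0,[2.2,-2.9,0],[0,0,-0.1]],[0,[0,0,0],[0,0,0]],[0,[0,0,0],[0,0,0]]])

```text
clock: 11.28
eef_pos: [500.4, 139.8, 309.9]
tcp_rot: [3.142, 0.0, 1.531]
contact_force: [0.4, 0.2, -1.6]
opening: 0.137
```

```bash
python3 - <<'E'
from h import *
c="wrist"; a=grab_frame("side"); s=sense(); im=grab_frame(c); get_calibration(c)
print(s["clock"],s["eef_pos"],np.degrees(s["tcp_rot"]))
d=trace(c,"cover")
if d:
    k=np.argwhere(d[0]["mask"])[:,::-1].astype(np.float32); print("cover",d[0]["conf"],cv2.minAreaRect(np.array([ray(c,u,124)[:2] for u in k],np.float32)))
g=cv2.cvtColor(im,cv2.COLOR_BGR2GRAY)
u,v=px(c,[510,196,124]).astype(int); print(u,v)
m=np.zeros_like(g); m[v-75:v+75,u-34:u+34]=(g[v-75:v+75,u-34:u+34]<150)*255
n,l,st,ce=cv2.connectedComponentsWithStats(m); i=l[v,u]; print(st[i])
k=max(cv2.findContours((l==i).astype(np.uint8),0,1)[0],key=cv2.contourArea)[:,0]
print("slot",cv2.minAreaRect(np.array([ray(c,x.astype(float),124)[:2] for x in k],np.float32)))
u,v=px("side",[510,130,190]).astype(int)
cv2.imwrite("pics/w5.png",np.hstack([im[:,150:550],cv2.resize(a[v-50:v+50,u-50:u+50],(400,400),interpolation=2)]))
E
```

```text
11.325 [500.3 139.8 309.9] [-180.     0.    87.7]
cover 0.88 ((480.8031005859375, 195.747314453125), (159.7261505126953, 150.07418823242188), 87.81222534179688)
322 110
[ 305   61   39   99 3732]
slot ((510.8808288574219, 194.8671875), (98.69243621826172, 38.55491256713867), 87.29695129394531)
```

View pics/w5.png

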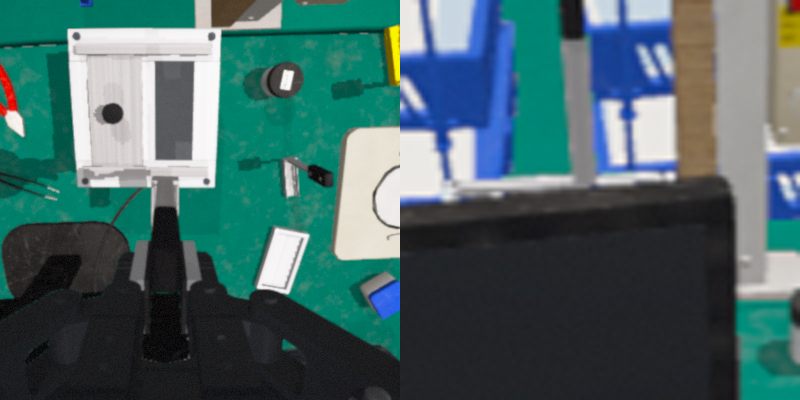

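The slot is at (155–194, 61–160) in the left panel, centred at world (510.8, 194.9) with yaw 87.6°; the cover fit agrees. The empty rest is at (285,258). Next is over the slot.

```bash
python3 - <<'E'
from h import *
rows([500.1,140.1,310],87.7,[512.2,228,310],87.7,8)
rows([512.2,228,310],87.7,[512.2,228,190],87.7,8)
def tip(seq):
    pr=None
    for ox,z0,t in seq:
        a=np.radians(t);c,s=np.cos(a),np.sin(a); q=np.array([ox+31.5*c-124*s,z0+31.5*s+124*c])
        if pr is not None:
            p,pa=pr; d=q-p; print(t,q,[round(d@[np.cos(pa),np.sin(pa)],1),0,round(d@[np.sin(pa),-np.cos(pa)],1)],round(np.degrees(a-pa),1))
        pr=(q,a)
tip([(1.6,66,0),(3,64,6),(6,60,14),(9,56,22),(12,53,30),(15,50,36),(16,49,40),(16,52,36),(15,56,28),(11,62,19),(6,66,10),(2.5,66,3),(1.6,66,0)])
E
```

```text
[0, [1.4, 0.1, -0], [0, 0, -0]], [0, [7.7, 0.7, -0], [0, 0, -0]], [0, [15.2, 1.5, -0], [0, 0, -0]], [0, [19.9, 1.9, -0], [0, 0, -0]], [0, [19.9, 1.9, -0], [0, 0, -0]], [0, [15.2, 1.5, -0], [0, 0, -0]], [0, [7.7, 0.7, -0], [0, 0, -0]], [0, [1.4, 0.1, -0], [0, 0, -0]], 
cmd end [512.  228.1 310. ] 87.7
[0, [0, 0, 1.9], [0, 0, -0]], [0, [0, 0, 10.5], [0, 0, -0]], [0, [0, 0, 20.6], [0, 0, -0]], [0, [0, 0, 27.0], [0, 0, -0]], [0, [0, 0, 27.0], [0, 0, -0]], [0, [0, 0, 20.6], [0, 0, -0]], [0, [0, 0, 10.5], [0, 0, -0]], [0, [0, 0, 1.9], [0, 0, -0]], 
cmd end [512.2 228.  190. ] 87.7
6 [ 21.4 190.6] [np.float64(-11.7), 0, np.float64(-0.6)] 6.0
14 [  6.6 187.9] [np.float64(-15.0), 0, np.float64(1.1)] 8.0
22 [ -8.2 182.8] [np.float64(-15.6), 0, np.float64(1.4)] 8.0
30 [-22.7 176.1] [np.float64(-15.9), 0, np.float64(0.7)] 8.0
36 [-32.4 168.8] [np.float64(-12.0), 0, np.float64(1.5)] 6.0
40 [-39.6 164.2] [np.float64(-8.5), 0, np.float64(-0.5)] 4.0
36 [-31.4 170.8] [np.float64(10.5), 0, np.float64(0.2)] -4.0
28 [-15.4 180.3] [np.float64(18.5), 0, np.float64(1.8)] -8.0
19 [  0.4 189.5] [np.float64(18.3), 0, np.float64(-0.7)] -9.0
10 [ 15.5 193.6] [np.float64(15.6), 0, np.float64(1.0)] -9.0
3 [ 27.5 191.5] [np.float64(11.4), 0, np.float64(4.2)] -7.0
0 [ 33.1 190. ] [np.float64(5.5), 0, np.float64(1.8)] -3.0
```

Call:
servo_tool(rows=[[0,[2,0.3,0],[0,0,0]],[0,[4,0.4,0],[0,0,0]],[0,[6,0.6,0],[0,0,0]],[0,[8,0.8,0],[0,0,0]],[0,[10,1,0],[0,0,0]],[0,[12,1.1,0],[0,0,0]],[0,[12,1.1,0],[0,0,0]],[0,[11,1,0],[0,0,0]]])

```text
clock: 12.42
eef_pos: [509.0, 205.8, 309.9]
tcp_rot: [-3.142, -0.0, 1.531]
contact_force: [-0.6, -0.4, -0.9]
opening: 0.136
```

Call:
servo_tool(rows=[[0,[9,0.8,0],[0,0,0]],[0,[7,0.7,0],[0,0,0]],[0,[5,0.5,0],[0,0,0]],[0,[2.4,0.2,0],[0,0,0]],[0,[0,0,0],[0,0,0]],[0,[0,0,0],[0,0,0]]])

```text
clock: 13.18
eef_pos: [512.0, 227.8, 310.0]
tcp_rot: [-3.142, 0.0, 1.531]
contact_force: [-0.1, 0.0, -1.2]
opening: 0.135
```

```bash
python3 - <<'E'
from h import *
s=sense();print(s["clock"],s["eef_pos"],np.degrees(s["tcp_rot"]))
b=grab_frame("top")
for t in ["boat","board"]:
  for c in ["top","side"]:
    if c=="side" and t=="boat": a=grab_frame("side")
    print(c,t,[(round(x["conf"],2),w(c,x["centre"]),px(c,w(c,x["centre"]))) for x in boxes_of(c,t)[:4]])
u,v=px("top",[510,190,190]).astype(int); u2,v2=px("side",[510,190,200]).astype(int)
f=lambda i,u,v:cv2.resize(i[v-45:v+45,u-40:u+40],(400,450),interpolation=2)
cv2.imwrite("pics/t6.png",np.hstack([f(b,u,v),f(a,u2,v2)]))
E
```

```text
13.175 [512.  227.8 310. ] [-180.     0.    87.7]
top boat [(0.94, array([817.5, 231. ,  14.2]), array([248.6, 139.1])), (0.64, array([672.3, 100.6,   6.6]), array([292.4, 190.5])), (0.59, array([512.2, 202.6, 192.1]), array([242.1, 243.1]))]
side boat [(0.94, array([818.5, 213.6,  62.5]), array([381.6, 159.7])), (0.8, array([507.6, 219.8, 249.9]), array([261.9, 101.6])), (0.56, array([674.7, 112.1,  30.9]), array([335.9, 196.7]))]
top board [(0.52, array([509.5, 203.2, 188.8]), array([242. , 244.3]))]
side board [(0.58, array([510.7, 203.8, 188.8]), array([265.1, 127.7]))]
```

View pics/t6.png

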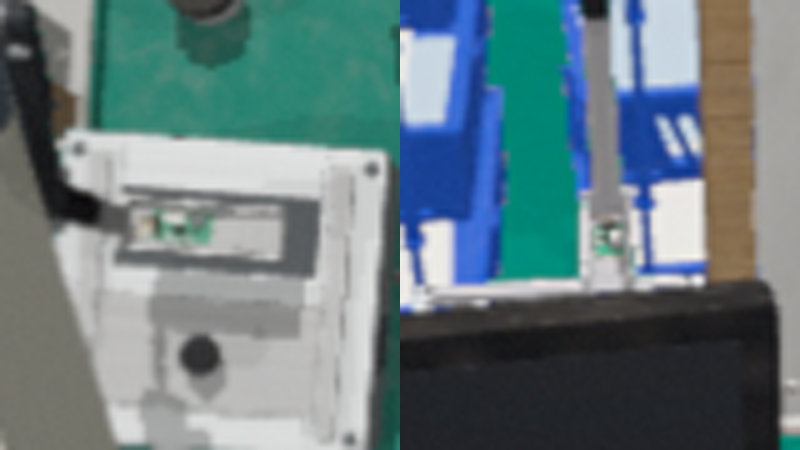

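The top crop shows the boat hanging over the slot with the board in it at (175,228) and its nose edge at (282,235). A quick check of the nose position, then lower.

```bash
python3 - <<'E'
from h import *
u,v=px("top",[510,190,190]).astype(int); o=np.array([u-40,v-45])
for q,z in [((283,234),190),((281,207),198),((281,261),198),((145,200),200),((135,250),200),((319,200),124),((313,277),124),((120,187),124),((116,262),124)]:
    print(q,ray("top",np.array(q)/5+o,z))
E
```

```text
(283, 234) [507.3 153.2 190. ]
(281, 207) [519.2 153.7 198. ]
(281, 261) [494.7 152.6 198. ]
(145, 200) [520.6 215.6 200. ]
(135, 250) [497.9 218.9 200. ]
(319, 200) [527.2 144.  124. ]
(313, 277) [489.4 145.5 124. ]
(120, 187) [531.1 242.8 124. ]
(116, 262) [494.1 242.7 124. ]
```

Call:
servo_tool(rows=[[0,[2,0,4],[0,0,0]],[0,[0,0,10],[0,0,0]],[0,[0,0,16],[0,0,0]],[0,[0,0,20],[0,0,0]],[0,[0,0,22],[0,0,0]],[0,[0,0,20],[0,0,0]],[0,[0,0,16],[0,0,0]],[0,[0,0,9],[0,0,0]]])

```text
clock: 14.48
eef_pos: [511.6, 229.8, 191.6]
tcp_rot: [-3.14, 0.001, 1.531]
contact_force: [-0.1, 0.8, -1.9]
opening: 0.137
```

Call:
servo_tool(rows=[[0,[0,0,3],[0,0,0]],[0,[0,0,0],[0,0,0]],[0,[0,0,0],[0,0,0]]])

```text
clock: 14.85
eef_pos: [512.5, 230.2, 190.6]
tcp_rot: [3.141, -0.0, 1.531]
contact_force: [0.1, -0.2, -2.7]
opening: 0.139
```

Call:
servo_tool(rows=[[0,[-11.7,0,-0.6],[0,6,0]],[0,[-15,0,1.1],[0,8,0]],[0,[-15.6,0,1.4],[0,8,0]],[0,[-15.9,0,0.7],[0,8,0]],[0,[-12,0,1.5],[0,6,0]],[0,[-8.5,0,-0.5],[0,4,0]],[0,[0,0,0],[0,0,0]],[0,[0,0,0],[0,0,0]]])

```text
clock: 15.85
eef_pos: [509.8, 157.5, 164.8]
tcp_rot: [3.14, -0.697, 1.532]
contact_force: [-0.2, 0.2, -1.3]
opening: 0.137
```

Call:
servo_tool(rows=[[0,[0,0,0],[0,0,0]],[0,[0,0,0],[0,0,0]],[0,[0,0,0],[0,0,0]],[0,[0,0,0],[0,0,0]],[0,[0,0,0],[0,0,0]],[0,[0,0,0],[0,0,0]],[0,[0,0,0],[0,0,0]]])

```text
clock: 16.73
eef_pos: [509.3, 157.5, 164.3]
tcp_rot: [-3.141, -0.698, 1.531]
contact_force: [1.1, 0.4, -1.9]
opening: 0.137
```

```bash
python3 - <<'E'
from h import *
s=sense();print(s["clock"],s["eef_pos"],np.degrees(s["tcp_rot"]),s["contact_force"],s["qpos"])
e=R.from_euler("xyz",s["tcp_rot"]).as_matrix();print(np.degrees(np.arccos(-e[2,2])))
b=grab_frame("top")
print([(round(x["conf"],2),w("top",x["centre"])) for x in boxes_of("top","board")[:4]])
c="wrist";im=grab_frame(c);print([(round(x["conf"],2),w(c,x["centre"])) for x in boxes_of(c,"board")[:4]])
u,v=px("top",[510,190,124]).astype(int)
f=lambda i,u,v:cv2.resize(i[v-45:v+45,u-40:u+40],(400,450),interpolation=2)
cv2.imwrite("pics/t7.png",np.hstack([f(b,u,v),cv2.resize(im[:,100:],None,fx=.74,fy=1.125)]))
E
```

```text
16.725 [509.3 157.5 164.3] [-180.   -40.    87.7] [ 1.1  0.4 -1.9] [-0.2  0.3  2.   0.8  1.1 -0.6]
40.00087089063907
[]
[]
```

View pics/t7.png

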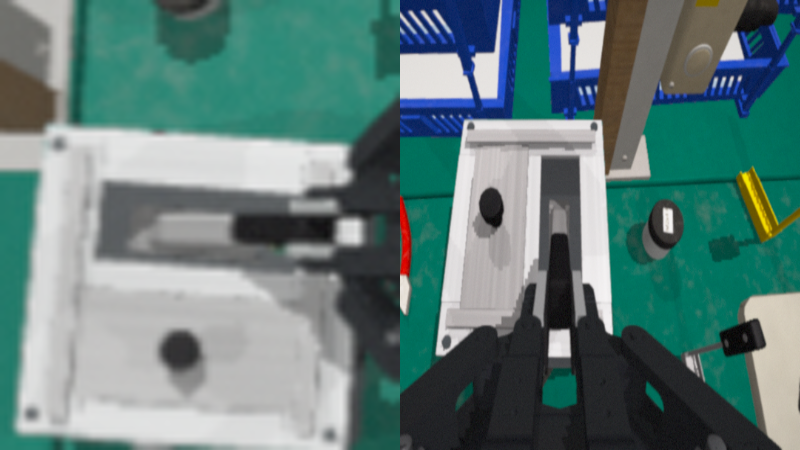

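The boat is tipped 40° inside, clear of the slot edges, and a green speck shows beyond the nose at (283,243). I'll level it and lift out.

Call:
servo_tool(rows=[[0,[10.5,0,0.2],[0,-4,0]],[0,[18.5,0,1.8],[0,-8,0]],[0,[18.3,0,-0.7],[0,-9,0]],[0,[15.6,0,1],[0,-9,0]],[0,[11.4,0,4.2],[0,-7,0]],[0,[4.4,0,1.8],[0,-3,0]],[0,[0,0,0],[0,0,0]],[0,[0,0,0],[0,0,0]]])

```text
clock: 17.92
eef_pos: [511.7, 228.6, 189.7]
tcp_rot: [-3.141, -0.001, 1.531]
contact_force: [0.3, -0.7, -2.5]
opening: 0.134
```

```bash
python3 - <<'E'
from h import *
s=sense();print(s["clock"],s["eef_pos"],np.degrees(s["tcp_rot"]),s["contact_force"])
grab_frame("top")
print([(round(x["conf"],2),w("top",x["centre"])) for x in boxes_of("top","board")[:4]])
E
```

```text
17.925 [511.7 228.6 189.7] [-179.9   -0.    87.7] [ 0.3 -0.7 -2.5]
[(0.65, array([456.7, 177.7, 129.8])), (0.46, array([479.5, 160.6, 124.8])), (0.38, array([669.4, -45.5,   5.4]))]
```

Call:
servo_tool(rows=[[0,[0,0,-4],[0,0,0]],[0,[0,0,-12],[0,0,0]],[0,[0,0,-20],[0,0,0]],[0,[0,0,-24],[0,0,0]],[0,[0,0,-24],[0,0,0]],[0,[0,0,-20],[0,0,0]],[0,[0,0,-12],[0,0,0]],[0,[0,0,-4],[0,0,0]]])

```text
clock: 19.02
eef_pos: [512.4, 229.0, 310.9]
tcp_rot: [3.14, -0.001, 1.531]
contact_force: [0.6, 0.3, -1.8]
opening: 0.141
```

```bash
python3 - <<'E'
from h import *
s=sense();print(s["clock"],s["eef_pos"],np.degrees(s["tcp_rot"]),s["contact_force"])
b=grab_frame("top"); 
print([(round(x["conf"],2),w("top",x["centre"])) for x in boxes_of("top","board")[:4]])
a=grab_frame("side")
print([(round(x["conf"],2),w("side",x["centre"])) for x in boxes_of("side","board")[:4]])
u,v=px("top",[510,190,150]).astype(int); u2,v2=px("side",[510,190,200]).astype(int)
f=lambda i,u,v:cv2.resize(i[v-45:v+45,u-40:u+40],(400,450),interpolation=2)
cv2.imwrite("pics/t8.png",np.hstack([f(b,u,v),f(a,u2,v2)]))
rows([512,228.8,309],87.7,[665,30,300],77,14)
E
```

```text
19.025 [512.4 229.  310.9] [179.9  -0.   87.7] [ 0.6  0.3 -1.8]
[]
[]
[0, [-0.6, 0.5, 0], [0, 0, 0]], [0, [-3.8, 3.2, 0.2], [0, 0, 0.2]], [0, [-8.9, 7.5, 0.4], [0, 0, 0.5]], [0, [-14.3, 12.3, 0.7], [0, 0, 0.8]], [0, [-19.1, 16.9, 0.9], [0, 0, 1.1]], [0, [-22.5, 20.6, 1.1], [0, 0, 1.3]], [0, [-23.9, 22.9, 1.2], [0, 0, 1.4]], [0, [-23.3, 23.5, 1.2], [0, 0, 1.4]], [0, [-20.9, 22.2, 1.1], [0, 0, 1.3]], [0, [-17.1, 18.9, 0.9], [0, 0, 1.1]], [0, [-12.4, 14.2, 0.7], [0, 0, 0.8]], [0, [-7.5, 8.9, 0.4], [0, 0, 0.5]], [0, [-3.2, 3.9, 0.2], [0, 0, 0.2]], [0, [-0.5, 0.6, 0], [0, 0, 0]], 
cmd end [665.1  30.2 300. ] 77.10000000000001
```

View pics/t8.png

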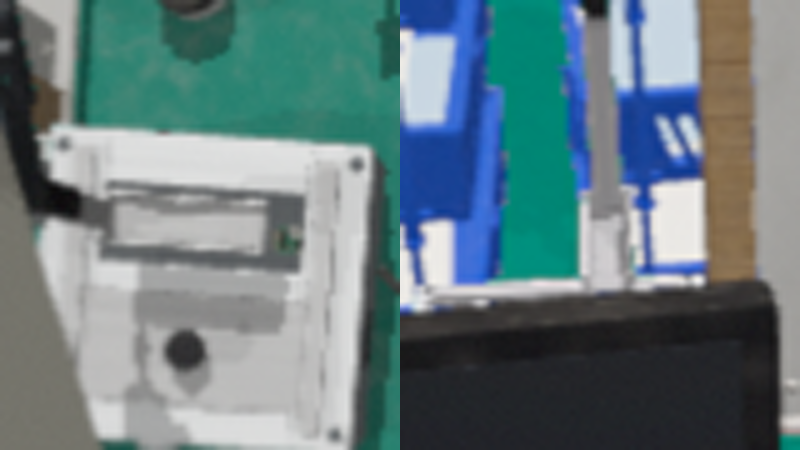

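The boat is empty, and a bit of green shows on the oven floor through the slot at (290,238). Next I carry the boat back to the exact pick-up pose.

```bash
python3 - <<'E'
from h import *
rows([512.1,229,310],87.7,[678,-7.2,300],77.5,15)
E
```

```text
[0, [-0.6, 0.5, 0], [0, 0, 0]], [0, [-3.8, 2.9, 0.2], [0, 0, 0.2]], [0, [-8.9, 6.8, 0.4], [0, 0, 0.4]], [0, [-14.6, 11.4, 0.6], [0, 0, 0.7]], [0, [-19.8, 15.9, 0.9], [0, 0, 0.9]], [0, [-23.9, 19.8, 1.1], [0, 0, 1.1]], [0, [-26.3, 22.6, 1.2], [0, 0, 1.2]], [0, [-26.8, 24.0, 1.2], [0, 0, 1.3]], [0, [-25.3, 23.7, 1.2], [0, 0, 1.2]], [0, [-22.2, 21.7, 1.1], [0, 0, 1.1]], [0, [-17.8, 18.1, 0.9], [0, 0, 0.9]], [0, [-12.7, 13.4, 0.6], [0, 0, 0.7]], [0, [-7.6, 8.2, 0.4], [0, 0, 0.4]], [0, [-3.2, 3.5, 0.2], [0, 0, 0.2]], [0, [-0.5, 0.6, 0], [0, 0, 0]], 
cmd end [678.1  -7.1 300. ] 77.39999999999998
```

Call:
servo_tool(rows=[[0,[-4.4,3.4,0.2],[0,0,0.2]],[0,[-8.9,6.8,0.4],[0,0,0.4]],[0,[-14.6,11.4,0.6],[0,0,0.7]],[0,[-19.8,15.9,0.9],[0,0,0.9]],[0,[-23.9,19.8,1.1],[0,0,1.1]],[0,[-26.3,22.6,1.2],[0,0,1.2]],[0,[-26.8,24,1.2],[0,0,1.3]],[0,[-25.3,23.7,1.2],[0,0,1.2]]])

```text
clock: 20.23
eef_pos: [626.4, 65.4, 302.9]
tcp_rot: [3.142, 0.0, 1.407]
contact_force: [-0.8, -0.7, -1.4]
opening: 0.14
```

Call:
servo_tool(rows=[[0,[-22.2,21.7,1.1],[0,0,1.1]],[0,[-17.8,18.1,0.9],[0,0,0.9]],[0,[-12.7,13.4,0.6],[0,0,0.7]],[0,[-7.6,8.2,0.4],[0,0,0.4]],[0,[-3.7,4.1,0.2],[0,0,0.2]],[0,[0,0,0],[0,0,0]],[0,[0,0,0],[0,0,0]],[0,[0,0,0],[0,0,0]]])

```text
clock: 21.22
eef_pos: [678.0, -6.5, 300.2]
tcp_rot: [3.141, -0.0, 1.352]
contact_force: [-0.2, -0.6, -0.4]
opening: 0.136
```

```bash
python3 - <<'E'
from h import *
np.set_printoptions(precision=2,suppress=True)
s=sense();print(s["clock"],s["eef_pos"],np.degrees(s["tcp_rot"]),s["contact_force"])
E
```

```text
21.225 [678.    -6.53 300.16] [179.99  -0.01  77.46] [-0.16 -0.57 -0.41]
```

Call:
servo_tool(rows=[[0,[-1.5,1,8],[0,0,0]],[0,[0,0,20],[0,0,0]],[0,[0,0,32],[0,0,0]],[0,[0,0,36],[0,0,0]],[0,[0,0,32],[0,0,0]],[0,[0,0,20],[0,0,0]],[0,[0,0,10],[0,0,0]],[0,[0,0,4],[0,0,0]]])

```text
clock: 22.22
eef_pos: [679.0, -8.8, 137.8]
tcp_rot: [3.141, -0.0, 1.351]
contact_force: [-0.1, -0.2, -1.2]
opening: 0.138
```

Call:
servo_tool(rows=[[0,[0,0,3],[0,0,0]],[0,[0,0,2],[0,0,0]],[0,[0,0,2],[0,0,0]],[0,[0,0,0],[0,0,0]],[0,[0,0,0],[0,0,0]],[0,[0,0,0],[0,0,0]]])

```text
clock: 22.98
eef_pos: [678.9, -8.8, 131.0]
tcp_rot: [3.141, 0.0, 1.351]
contact_force: [0.4, 0.2, -1.5]
opening: 0.138
```

Call:
servo_tool(rows=[[0,[0,0,1],[0,0,0]],[0,[0,0,0],[0,0,0]],[0,[0,0,0.5],[0,0,0]],[0,[0,0,0],[0,0,0]],[0,[0,0,0],[0,0,0]]])

```text
clock: 23.6
eef_pos: [679.7, -8.7, 130.8]
tcp_rot: [3.14, -0.001, 1.351]
contact_force: [-0.5, 1.3, 8.9]
opening: 0.136
```

Contact force is +8.9 N, so the boat is on the rest's floor. I'll open.

Call:
servo_tool(rows=[[0,[0,0,-0.5],[0,0,0]],[20,[0,0,0],[0,0,0]],[40,[0,0,0],[0,0,0]],[85,[0,0,0],[0,0,0]],[85,[0,0,0],[0,0,0]],[85,[0,0,0],[0,0,0]],[85,[0,0,0],[0,0,0]]])

```text
clock: 24.48
eef_pos: [678.8, -8.7, 129.9]
tcp_rot: [-3.142, 0.0, 1.351]
contact_force: [-1.2, -0.6, 0.4]
opening: 0.994
```

Call:
servo_tool(rows=[[85,[0,0,-10],[0,0,0]],[85,[0,0,-25],[0,0,0]],[85,[0,0,-45],[0,0,0]],[85,[0,0,-50],[0,0,0]],[85,[25,0,-40],[0,0,0]],[85,[15,0,0],[0,0,0]],[85,[0,0,0],[0,0,0]],[85,[0,0,0],[0,0,0]]])

```text
clock: 25.48
eef_pos: [686.7, 29.9, 298.4]
tcp_rot: [-3.139, 0.001, 1.351]
contact_force: [0.4, -0.4, -0.3]
opening: 0.995
```

```bash
python3 - <<'E'
from h import *
c="wrist";s=sense();im=grab_frame(c);get_calibration(c);a=grab_frame("side")
print(s["clock"],s["eef_pos"],s["opening"],s["contact_force"])
x,y=px(c,[678,-10,100]).astype(int);u,v=px("side",[676,-25,80]).astype(int)
cv2.imwrite("pics/w9.png",np.hstack([cv2.resize(im[y-50:y+50,x-45:x+45],(405,450),interpolation=2),cv2.resize(a[v-45:v+45,u-36:u+36],(360,450),interpolation=2)]));print(x-45,y-50)
for t in ["board"]: print([(round(b["conf"],2),w("side",b["centre"])) for b in boxes_of("side",t)])
E
```

```text
25.475 [686.7  29.9 298.4] 0.9953029783732085 [ 0.4 -0.4 -0.3]
271 147
[]
```

View pics/w9.png

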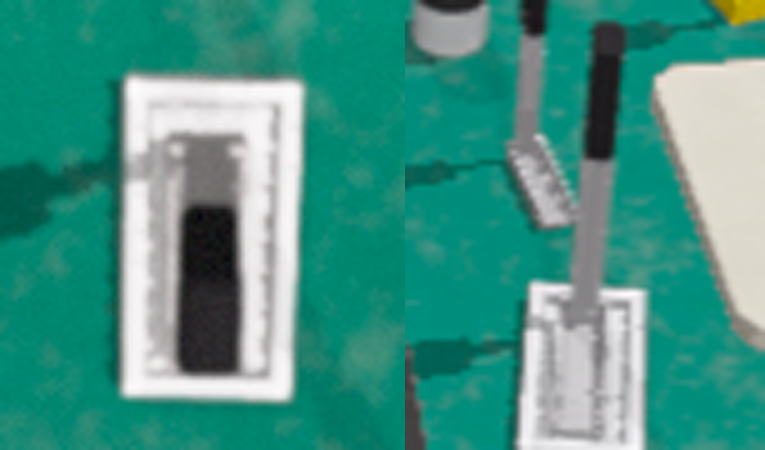

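The boat stands upright inside the rest's rim, empty and released, with the grip at left-panel (210,330). Next is the shutter; I go behind the knob with the fingers shut.

```bash
python3 - <<'E'
from h import *
s=sense();print(s["eef_pos"],np.degrees(s["tcp_rot"]))
rows([687.4,30.6,299.5],77.4,[405,197,260],87.7,10)
E
```

```text
[687.   29.7 298.9] [-179.9    0.    77.4]
[0, [0.9, -2.7, 0.3], [0, 0, -0.1]], [0, [5.0, -15.4, 1.9], [0, 0, -0.5]], [0, [10.9, -32.7, 4.2], [0, 0, -1.1]], [0, [17.0, -47.7, 6.1], [0, 0, -1.6]], [0, [21.6, -55.8, 7.2], [0, 0, -1.9]], [0, [23.4, -55.1, 7.2], [0, 0, -1.9]], [0, [21.3, -45.9, 6.1], [0, 0, -1.6]], [0, [15.4, -30.8, 4.2], [0, 0, -1.1]], [0, [7.5, -14.3, 1.9], [0, 0, -0.5]], [0, [1.3, -2.5, 0.3], [0, 0, -0.1]], 
cmd end [404.8 196.7 260.1] 87.79999999999998
```

Call:
servo_tool(rows=[[0,[5.9,-18.1,2.2],[0,0,-0.6]],[0,[10.9,-32.7,4.2],[0,0,-1.1]],[0,[17,-47.7,6.1],[0,0,-1.6]],[0,[21.6,-55.8,7.2],[0,0,-1.9]],[0,[23.4,-55.1,7.2],[0,0,-1.9]],[0,[21.3,-45.9,6.1],[0,0,-1.6]],[0,[15.4,-30.8,4.2],[0,0,-1.1]],[0,[8.8,-16.8,2.2],[0,0,-0.6]]], force=40)

```text
clock: 26.62
eef_pos: [403.5, 196.6, 260.3]
tcp_rot: [-3.141, 0.0, 1.534]
contact_force: [0.0, -0.7, -0.2]
opening: 0.0
```

Call:
servo_tool(rows=[[0,[0,0,0],[0,0,0]],[0,[0,0,0],[0,0,0]],[0,[0,0,0],[0,0,0]]])

```text
clock: 27.0
eef_pos: [405.8, 196.0, 260.6]
tcp_rot: [3.141, 0.0, 1.532]
contact_force: [-0.3, 0.4, -0.9]
opening: -0.003
```

```bash
python3 - <<'E'
from h import *
c="wrist";s=sense();im=grab_frame(c);get_calibration(c)
print(s["clock"],s["eef_pos"],np.degrees(s["tcp_rot"]),s["opening"])
print([(round(b["conf"],2),w(c,b["centre"]),px(c,w(c,b["centre"]))) for b in boxes_of(c,"shutter_knob")])
for d in trace(c,"shutter_knob")[:1]:
    k=np.argwhere(d["mask"])[:,::-1];print(len(k),k.min(0),k.max(0),k.mean(0),ray(c,k.mean(0),148))
print(px(c,[448,197,153.5]))
cv2.imwrite("pics/w10.png",im)
E
```

```text
27.0 [405.8 196.  260.6] [180.    0.   87.8] -0.002966023521528759
[(0.85, array([450.7, 203.3, 127.7]), array([364.4, 166.5]))]
6921 [335 111] [397 231] [364.3 170. ] [447.9 204.5 148. ]
[365.3 180. ]
```

View pics/w10.png

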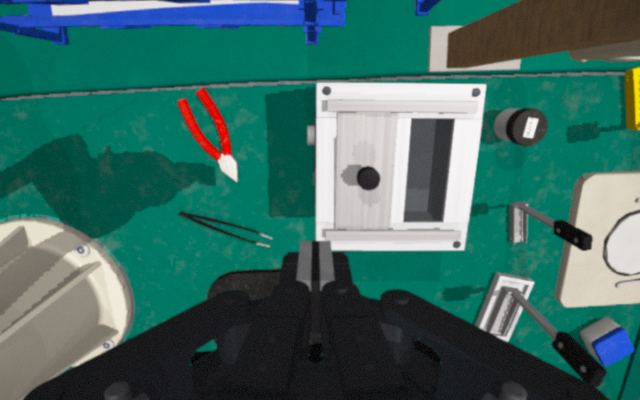

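The knob is at (368,178), within 3 px of where I predicted it, and the boat is still standing in its rest at (505,305). I'll lower behind the knob and push.

Call:
servo_tool(rows=[[0,[1,0,30],[0,0,0]],[0,[0,0,40],[0,0,0]],[0,[0,0,35],[0,0,0]],[0,[0,0,15],[0,0,0]],[0,[0,0,0],[0,0,0]],[0,[0,5,0],[0,0,0]],[0,[0,7,0],[0,0,0]],[0,[0,7,0],[0,0,0]]])

```text
clock: 28.15
eef_pos: [425.1, 196.9, 141.3]
tcp_rot: [3.14, -0.001, 1.533]
contact_force: [0.8, -0.3, 1.3]
opening: -0.002
```

Call:
servo_tool(rows=[[0,[0,7,0],[0,0,0]],[0,[0,7,0],[0,0,0]],[0,[0,7,0],[0,0,0]],[0,[0,7,0],[0,0,0]],[0,[0,7,0],[0,0,0]],[0,[0,7,0],[0,0,0]],[0,[0,5,0],[0,0,0]],[0,[0,3,0],[0,0,0]]])

```text
clock: 29.15
eef_pos: [474.1, 194.7, 140.5]
tcp_rot: [-3.141, 0.0, 1.533]
contact_force: [-0.3, -0.7, -0.7]
opening: -0.001
```

Call:
servo_tool(rows=[[0,[0,4,0],[0,0,0]],[0,[0,4,0],[0,0,0]],[0,[0,3,0],[0,0,0]],[0,[0,2,0],[0,0,0]],[0,[0,2,0],[0,0,0]],[0,[0,0,0],[0,0,0]]])

```text
clock: 29.9
eef_pos: [488.9, 194.2, 140.5]
tcp_rot: [-3.142, 0.0, 1.533]
contact_force: [-0.0, 0.6, -0.0]
opening: -0.002
```

```bash
python3 - <<'E'
from h import *
c="wrist";s=sense();im=grab_frame(c);get_calibration(c)
print(s["clock"],s["eef_pos"],s["contact_force"])
print(px(c,[450,198,153.5]),px(c,[513,196,153.5]))
for d in boxes_of(c,"shutter_knob")[:2]: print(d["conf"],w(c,d["centre"]))
cv2.imwrite("pics/w11.png",im)
E
```

```text
29.9 [488.9 194.2 140.5] [-0.   0.6 -0. ]
[240.3 236.1] [362.3 235.6]
0.83 [453.5 208.3 128.7]
0.68 [470.8 228.8 125.4]
```

```bash
python3 - <<'E'
from h import *
for c in ["wrist","top"]:
    im=grab_frame(c);g=cv2.cvtColor(im,cv2.COLOR_BGR2GRAY); get_calibration(c)
    print(c)
    for x in range(410,560,8):
        print(x,[int(g[tuple(np.clip(px(c,[x,y,127]).round().astype(int)[::-1],0,[399,639]))]) for y in (155,165,175,185,196,205,215,225,235,243)])
E
```

```text
wrist
410 [153, 155, 150, 151, 148, 148, 147, 218, 220, 166]
418 [201, 147, 152, 150, 155, 154, 202, 222, 225, 222]
426 [172, 119, 118, 119, 119, 120, 174, 167, 212, 211]
434 [176, 172, 121, 120, 126, 132, 184, 184, 181, 183]
442 [181, 181, 121, 25, 18, 126, 170, 180, 179, 180]
450 [176, 178, 131, 21, 35, 170, 173, 177, 187, 189]
458 [182, 170, 151, 101, 108, 166, 168, 183, 184, 183]
466 [19, 87, 119, 123, 125, 187, 185, 189, 188, 188]
474 [18, 28, 31, 125, 124, 184, 186, 182, 175, 171]
482 [110, 91, 94, 223, 225, 227, 227, 228, 219, 218]
490 [92, 51, 68, 222, 222, 227, 226, 225, 217, 218]
498 [64, 82, 67, 75, 77, 78, 75, 76, 75, 76]
506 [21, 25, 85, 89, 126, 76, 74, 77, 75, 70]
514 [64, 72, 85, 87, 73, 76, 73, 73, 74, 76]
522 [66, 69, 85, 85, 74, 71, 76, 72, 75, 72]
530 [225, 219, 220, 184, 110, 105, 65, 64, 53, 62]
538 [222, 222, 222, 225, 224, 226, 228, 230, 233, 223]
546 [224, 225, 225, 227, 226, 232, 233, 234, 237, 229]
554 [99, 134, 168, 217, 227, 229, 230, 231, 231, 216]
top
410 [120, 119, 130, 217, 217, 217, 180, 220, 219, 210]
418 [121, 119, 118, 217, 217, 217, 209, 220, 223
[... 215 characters left out ...]
6, 121]
458 [195, 149, 120, 119, 217, 217, 217, 182, 137, 142]
466 [194, 178, 119, 120, 211, 217, 218, 216, 152, 159]
474 [197, 197, 114, 119, 155, 217, 218, 216, 167, 172]
482 [225, 225, 123, 120, 124, 217, 217, 216, 175, 182]
490 [166, 185, 85, 142, 120, 216, 217, 216, 193, 191]
498 [98, 94, 58, 119, 119, 211, 217, 217, 199, 197]
506 [75, 95, 80, 78, 127, 155, 217, 217, 212, 204]
514 [96, 96, 90, 59, 174, 122, 217, 217, 217, 208]
522 [95, 95, 95, 55, 171, 132, 216, 216, 217, 198]
530 [171, 148, 202, 76, 73, 177, 209, 217, 217, 211]
538 [227, 225, 226, 160, 62, 189, 187, 217, 217, 216]
546 [229, 228, 227, 215, 59, 152, 161, 216, 217, 217]
554 [204, 223, 222, 224, 56, 88, 167, 217, 217, 217]
```

The slot is still open and the knob hasn't moved, so the fingers passed over it. I'll check where the fingertips really are along the tool axis.

```bash
python3 - <<'E'
from h import *
c="wrist"; s=sense(); get_calibration(c); p=np.array(s["eef_pos"]); r=R.from_euler("xyz",s["tcp_rot"])
for d in range(0,61,10): print(d,px(c,p+r.apply([11,0,-d])),px(c,p+r.apply([-11,0,-d])))
im=cv2.imread("pics/w10.png"); g=cv2.cvtColor(im,6); print(g[225:300:3,[304,310,315,320,326]].T)
# side view: fingers at x 680 in s4 not saved; look at the present side view
a=grab_frame("side"); get_calibration("side"); h=cv2.cvtColor(a,6)
for z in (100,120,130,140,150,160,170,180,190,200,220): print(z,px("side",[489,194,z]).round(0), [int(h[tuple(px("side",[489+dx,194,z]).round().astype(int)[::-1])]) for dx in (-30,-20,-10,0,10,20,30)])
E
```

```text
0 [315.6 212.2] [315.5 249.1]
10 [315.6 218.5] [315.5 257.1]
20 [315.6 225.6] [315.6 266.1]
30 [315.6 233.6] [315.6 276. ]
40 [315.6 242.5] [315.6 287.1]
50 [315.6 252.7] [315.6 299.7]
60 [315.6 264.4] [315.6 314. ]
[[ 88  97  89  92 103  97  99 101 106 101 103  99 100 103 100 101  97 103
  103  99  26  27  18  25  28]
 [ 84  81  82  82  85  89  92 101 101 102 103  91  90  90  89  86  85  83
   86  97 102  98  49  21  31]
 [136 138 141 140 139 111  23  25  26  30  20  22  26  19  20  26  25  18
   18  38  36  41  39  33  36]
 [234 234 231 230 232 206 101  97  98 100 101  97  89  93  86  80  83  79
   77  97  96  91  42  27  26]
 [224 203 177 191 194 168 108 102 106 106 106 106 106 103 106 108 101 100
  102 101  26  26  26  26  24]]
100 [259. 161.] [36, 38, 37, 37, 36, 39, 38]
120 [258. 154.] [36, 35, 36, 35, 37, 37, 36]
130 [258. 151.] [25, 23, 26, 34, 31, 26, 32]
140 [258. 148.] [24, 26, 26, 29, 31, 31, 31]
150 [257. 144.] [60, 55, 62, 60, 65, 64, 61]
160 [257. 141.] [75, 80, 65, 60, 73, 61, 66]
170 [257. 137.] [199, 204, 205, 140, 198, 197, 166]
180 [257. 134.] [97, 94, 61, 98, 50, 107, 219]
190 [256. 130.] [59, 95, 48, 82, 54, 107, 232]
200 [256. 126.] [63, 94, 51, 81, 44, 109, 234]
220 [255. 119.] [53, 40, 42, 70, 42, 42, 44]
```

Both cameras place the real fingertips about 34–38 mm short of the reported TCP, at z≈174, so they passed above the knob. I'll back off, go about 34 mm lower with an eye on the force, and push again.

Call:
servo_tool(rows=[[0,[0,-28,0],[0,0,0]],[0,[0,-32,0],[0,0,0]],[0,[0,-24,0],[0,0,0]],[0,[0,0,0],[0,0,0]],[0,[0,0,14],[0,0,0]],[0,[0,0,10],[0,0,0]],[0,[0,0,6],[0,0,0]],[0,[0,0,0],[0,0,0]]])

```text
clock: 31.15
eef_pos: [404.7, 197.1, 109.7]
tcp_rot: [-3.14, 0.001, 1.533]
contact_force: [0.9, -0.8, 0.7]
opening: 0.0
```

```bash
python3 - <<'E'
from h import *
s=sense();print(s["clock"],s["eef_pos"],s["contact_force"])
c="wrist";im=grab_frame(c);get_calibration(c);g=cv2.cvtColor(im,6)
p=np.array(s["eef_pos"]);r=R.from_euler("xyz",s["tcp_rot"])
x,y=px(c,[450,198,150]).round().astype(int); print("knob exp",x,y)
m=(g[y-40:y+40,x-50:x+50]<55).astype(np.uint8); n,l,st,ce=cv2.connectedComponentsWithStats(m)
for i in range(1,n):
    if st[i,4]>60: print(st[i],ce[i]+[x-50,y-40],ray(c,ce[i]+[x-50,y-40],145))
a=grab_frame("side");h=cv2.cvtColor(a,6)
for z in range(110,200,6): print(z,[int(h[tuple(px("side",[405+dx,197,z]).round().astype(int)[::-1])]) for dx in range(-40,60,7)])
E
```

```text
31.15 [404.7 197.1 109.7] [ 0.9 -0.8  0.7]
knob exp 417 260
[  29   12   47   51 1778] [418.3 257.3] [452.  196.8 145. ]
[ 14  70  41  10 279] [398.8 295.6] [443.7 177.  145. ]
110 [37, 38, 38, 36, 36, 36, 37, 37, 37, 37, 37, 37, 36, 38, 35]
116 [34, 37, 37, 36, 36, 36, 37, 36, 36, 36, 34, 39, 38, 36, 36]
122 [42, 41, 42, 46, 38, 36, 33, 39, 35, 36, 38, 40, 36, 36, 36]
128 [38, 35, 35, 34, 31, 26, 26, 27, 28, 34, 38, 34, 28, 24, 26]
134 [30, 30, 32, 32, 28, 26, 26, 28, 28, 31, 31, 29, 28, 23, 23]
140 [48, 41, 36, 31, 29, 37, 34, 30, 29, 27, 30, 27, 25, 23, 25]
146 [60, 60, 63, 74, 66, 60, 58, 62, 60, 60, 56, 54, 52, 54, 48]
152 [62, 63, 73, 64, 59, 53, 56, 63, 61, 52, 53, 51, 55, 56, 56]
158 [96, 92, 81, 124, 50, 94, 87, 49, 87, 85, 82, 85, 87, 56, 73]
164 [201, 201, 183, 236, 82, 124, 142, 42, 204, 152, 149, 142, 151, 207, 203]
170 [235, 235, 234, 235, 96, 141, 120, 47, 146, 203, 198, 194, 194, 162, 183]
176 [234, 234, 235, 236, 90, 136, 116, 40, 146, 236, 186, 107, 97, 94, 99]
182 [234, 233, 229, 228, 44, 47, 40, 40, 164, 231, 188, 111, 103, 78, 100]
188 [236, 203, 33, 36, 39, 39, 127, 41, 40, 34, 38, 111, 109, 65, 99]
194 [205, 35, 42, 42, 43, 34, 208, 42, 41, 43, 44, 85, 112, 66, 99]
```

TCP z 110 with no contact agrees with that finding. The knob is at (452,197). Pushing.

Call:
servo_tool(rows=[[0,[0,6,0],[0,0,0]],[0,[0,6,0],[0,0,0]],[0,[0,6,0],[0,0,0]],[0,[0,6,0],[0,0,0]],[0,[0,6,0],[0,0,0]],[0,[0,6,0],[0,0,0]],[0,[0,6,0],[0,0,0]]])

```text
clock: 32.12
eef_pos: [447.1, 195.7, 110.5]
tcp_rot: [-3.141, 0.0, 1.533]
contact_force: [-1.3, 0.1, 1.4]
opening: 0.004
```

Call:
servo_tool(rows=[[0,[0,6,0],[0,0,0]],[0,[0,6,0],[0,0,0]],[0,[0,6,0],[0,0,0]],[0,[0,6,0],[0,0,0]],[0,[0,5,0],[0,0,0]],[0,[0,5,0],[0,0,0]]])

```text
clock: 32.88
eef_pos: [481.1, 194.4, 110.5]
tcp_rot: [-3.141, 0.0, 1.533]
contact_force: [-1.5, -1.0, 1.1]
opening: -0.001
```

Call:
servo_tool(rows=[[0,[0,3,0],[0,0,0]],[0,[0,3,0],[0,0,0]],[0,[0,2,0],[0,0,0]],[0,[0,2,0],[0,0,0]]])

```text
clock: 33.38
eef_pos: [490.8, 194.1, 110.5]
tcp_rot: [-3.141, 0.0, 1.533]
contact_force: [-1.3, -0.8, 1.0]
opening: -0.007
```

```bash
cat > k.py <<'E'
from h import *
s=sense();print(s["clock"],s["eef_pos"],s["contact_force"])
c="wrist";im=grab_frame(c);get_calibration(c);g=cv2.cvtColor(im,6)
for x in range(420,560,8):
    print(x,[int(g[tuple(np.clip(px(c,[x,y,127]).round().astype(int)[::-1],0,[399,639]))]) for y in (165,175,185,196,205,215,225,235,243)])
E
python3 k.py
```

```text
33.375 [490.8 194.1 110.5] [-1.3 -0.8  1. ]
420 [127, 125, 125, 127, 131, 127, 191, 194, 193]
428 [129, 128, 124, 128, 127, 129, 194, 191, 190]
436 [31, 130, 132, 128, 131, 132, 191, 193, 193]
444 [16, 129, 129, 130, 131, 192, 199, 198, 199]
452 [24, 132, 132, 132, 135, 194, 196, 192, 193]
460 [195, 128, 131, 129, 129, 191, 191, 197, 185]
468 [22, 200, 135, 133, 170, 190, 190, 189, 183]
476 [23, 18, 19, 134, 197, 202, 188, 188, 188]
484 [14, 77, 79, 100, 152, 173, 177, 184, 187]
492 [26, 39, 27, 84, 151, 155, 157, 158, 154]
500 [17, 51, 15, 103, 157, 153, 155, 154, 154]
508 [22, 18, 20, 10, 161, 161, 166, 159, 156]
516 [142, 24, 33, 2, 155, 156, 168, 160, 160]
524 [158, 102, 25, 171, 172, 172, 173, 171, 162]
532 [20, 162, 162, 163, 165, 164, 167, 169, 168]
540 [184, 189, 193, 193, 193, 198, 199, 196, 169]
548 [196, 196, 200, 193, 201, 202, 204, 211, 197]
556 [63, 54, 61, 78, 72, 124, 146, 205, 184]
```

Slot covered. I'll push on in small steps until the force rises at the stop.

Call:
servo_tool(rows=[[0,[0,1.5,0],[0,0,0]],[0,[0,1.5,0],[0,0,0]],[0,[0,0,0],[0,0,0]],[0,[0,0,0],[0,0,0]]])

```text
clock: 33.92
eef_pos: [491.4, 193.9, 110.2]
tcp_rot: [-3.137, 0.001, 1.533]
contact_force: [-10.5, 1.5, 7.0]
opening: -0.002
```

Call:
servo_tool(rows=[[0,[0,1.5,0],[0,0,0]],[0,[0,1.5,0],[0,0,0]],[0,[0,0,0],[0,0,0]],[0,[0,0,0],[0,0,0]]])

```text
clock: 34.42
eef_pos: [491.7, 193.8, 110.0]
tcp_rot: [-3.132, 0.001, 1.532]
contact_force: [-20.1, 2.4, 12.8]
opening: 0.001
```

The force rose to 20 N with no further motion, so the shutter is at its stop. I'll back off, lift clear, and check.

Call:
servo_tool(rows=[[0,[0,-8,0],[0,0,0]],[0,[0,-14,0],[0,0,0]],[0,[0,0,0],[0,0,0]],[0,[0,0,-40],[0,0,0]],[0,[0,0,-55],[0,0,0]],[0,[0,-25,-40],[0,0,0]],[0,[0,-25,0],[0,0,0]],[0,[0,0,0],[0,0,0]]])

```text
clock: 35.42
eef_pos: [424.4, 196.7, 246.2]
tcp_rot: [3.14, -0.001, 1.534]
contact_force: [0.1, -1.0, 1.0]
opening: -0.0
```

Call:
servo_tool(rows=[[0,[0,0,0],[0,0,0]],[0,[0,0,0],[0,0,0]],[0,[0,0,0],[0,0,0]],[0,[0,0,0],[0,0,0]]])

```text
clock: 35.92
eef_pos: [425.0, 196.5, 245.2]
tcp_rot: [-3.141, 0.0, 1.533]
contact_force: [-0.9, 0.4, -0.4]
opening: 0.001
```

```bash
cat >> k.py <<'E'
x,y=px(c,[513,196,150]).round().astype(int); x0,y0=max(x-40,0),max(y-40,0)
m=(g[y0:y+40,x0:x+40]<55).astype(np.uint8); n,l,st,ce=cv2.connectedComponentsWithStats(m)
for i in range(1,n):
    if st[i,4]>40: print("knob?",st[i],ray(c,ce[i]+[x0,y0],150))
for t in ["boat","rest","jar","spool","flux"]: print(t,[(round(b["conf"],2),w(c,b["centre"])) for b in boxes_of(c,t)[:3]])
for cc in ["top","side"]:
    grab_frame(cc)
    for t in ["boat","rest","jar","spool","flux"]: print(cc,t,[(round(b["conf"],2),w(cc,b["centre"])) for b in boxes_of(cc,t)[:3]])
E
python3 k.py
```

```text
35.925 [425.  196.5 245.2] [-0.9  0.4 -0.4]
420 [229, 228, 228, 229, 230, 228, 229, 230, 230]
428 [231, 232, 230, 231, 229, 230, 230, 232, 232]
436 [231, 232, 231, 231, 233, 232, 232, 233, 232]
444 [230, 228, 231, 229, 231, 231, 231, 234, 233]
452 [232, 233, 232, 234, 235, 236, 236, 238, 238]
460 [233, 234, 234, 235, 235, 235, 235, 234, 233]
468 [233, 236, 236, 236, 237, 237, 237, 235, 235]
476 [236, 235, 236, 237, 237, 235, 237, 237, 239]
484 [185, 174, 159, 155, 149, 147, 196, 198, 225]
492 [196, 196, 194, 129, 204, 205, 210, 213, 211]
500 [193, 197, 130, 125, 195, 198, 204, 206, 209]
508 [191, 178, 54, 12, 196, 200, 215, 210, 214]
516 [173, 177, 43, 50, 193, 198, 208, 212, 211]
524 [197, 191, 46, 106, 212, 213, 214, 215, 215]
532 [200, 200, 202, 205, 203, 205, 207, 207, 208]
540 [232, 232, 234, 235, 235, 236, 237, 236, 220]
548 [238, 237, 239, 238, 237, 238, 239, 240, 229]
556 [67, 84, 81, 107, 116, 137, 166, 181, 154]
knob? [ 24  30  25  23 432] [509.6 195.7 150. ]
boat [(0.9, array([672.2, 116.3,  57. ])), (0.88, array([676.7,  -1.9,  81. ])), (0.86, array([810.3, 253.6,   6.7])
[... 275 characters left out ...]
ray([672.7, -31. ,  13.6])), (0.6, array([817.2, 229.2,  14. ]))]
top rest [(0.86, array([666.1, -48.2,  10.3]))]
top jar [(0.76, array([648. , 223.4,  49.3]))]
top spool [(0.87, array([ 526.3, -172.7,   33.4])), (0.26, array([665.7, -46.7,  13.4]))]
top flux [(0.65, array([ 462. , -158.3,   63.8])), (0.19, array([513.2, 189.5, 128.5]))]
side boat [(0.93, array([817.5, 214.2,  63.3])), (0.8, array([677.3, -18.6,  41.8])), (0.68, array([673.6, 111.9,  33.3]))]
side rest [(0.89, array([668.1, -57. ,   7.9])), (0.3, array([676. , -16.8,  40.7]))]
side jar [(0.62, array([668.7, -17.6,  42.4])), (0.5, array([654.1, 211.2,  32.5]))]
side spool []
side flux [(0.91, array([ 460.9, -175.9,   64.7]))]
```

```bash
python3 - <<'E'
from h import *
c="wrist";im=grab_frame(c);get_calibration(c);g=cv2.cvtColor(im,6).astype(np.float32)
t=np.radians(87.7);e=np.array([np.cos(t),np.sin(t)]);n=np.array([np.sin(t),-np.cos(t)]);C=np.array([480.8,195.7])
def prof(z,a,b,us):
    for d in np.arange(a,b,1.0):
        P=np.array([px(c,np.r_[C+n*d+e*u,z]) for u in us],np.float32)
        print(round(d),round(float(cv2.remap(g,P[:,:1],P[:,1:],1).mean()),0),end="; ")
    print()
U=list(range(20,50,2))
prof(127,-4,12,U);prof(127,50,64,U);prof(124,66,84,U);prof(124,-84,-66,U)
E
```

```text
-4 236.0; -3 236.0; -2 237.0; -1 238.0; 0 236.0; 1 219.0; 2 173.0; 3 149.0; 4 179.0; 5 198.0; 6 200.0; 7 201.0; 8 205.0; 9 210.0; 10 210.0; 11 207.0; 
50 206.0; 51 208.0; 52 212.0; 53 213.0; 54 210.0; 55 210.0; 56 214.0; 57 225.0; 58 235.0; 59 238.0; 60 238.0; 61 239.0; 62 240.0; 63 241.0; 
66 240.0; 67 240.0; 68 240.0; 69 240.0; 70 240.0; 71 240.0; 72 240.0; 73 239.0; 74 229.0; 75 171.0; 76 97.0; 77 70.0; 78 67.0; 79 67.0; 80 68.0; 81 69.0; 82 68.0; 83 69.0; 
-84 53.0; -83 53.0; -82 53.0; -81 54.0; -80 63.0; -79 85.0; -78 102.0; -77 106.0; -76 119.0; -75 164.0; -74 214.0; -73 228.0; -72 230.0; -71 231.0; -70 231.0; -69 231.0; -68 232.0; -67 234.0;
```

The shutter's far edge lies at 57 mm on the oven's −y axis, which is the closed position. Cover edges read ±75 mm, so the scale is right. Handing in.

```bash
python3 -c "
from rig import *
print(sign_off(), sense()['clock'])"
```

```text
the job is handed in; nothing more can be done
the job is handed in; nothing more can be done
```

The job is done and handed in, at about 36 s of the 72 s allowed. I lowered the boat level through the slot, tipped it 40° so the board slid out, then levelled it and lifted it out. It went back into its rest, I let go, and I pushed the shutter shut.

**Last checks**
- **Board:** the boat came out empty, and a bit of green showed on the oven floor through the slot. The shutter hid the board after that, so I did not see it again.
- **Boat:** it stands upright inside the rest's rim, released. I saw no sign of it touching the cover; wrist forces stayed near 1–3 N inside the oven.
- **Shutter:** the force rose to 20 N with no further motion. The plate's far edge measured 57 mm from the oven's centre line, which is the fully shut position.
- **Bystanders:** spool, jar and flux were found within a few millimetres of their starting places, and the robot was clear of everything.

**What disagreed**
- **Fingertip position:** the real fingertips sat about 34–38 mm short of the reported TCP. The boat was therefore held nearer the top of its grip than planned.
- **First shutter push:** for the same reason it passed above the knob without touching it. I repeated the push 30 mm lower and it worked.
- **Networks:** two detections at the end were off. The wrist view put the rest about 30 mm from where I had fitted it, and some low-confidence jar and spool reports were plainly wrong.

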